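Move the vented bung to the fresh vinegar jar

ROBOT

A 7-joint arm with a two-finger parallel gripper is mounted at the origin on a cart in front of the work surface, level with it; the furniture and walls round the work are solid. World frame = base frame: x ahead of the robot, y to its left, z up, the work surface at z = 0. Lengths are in m, angles in rad, forces in N, time in s.
With the tool pointing down it reaches from about 0.35 to 0.9 m from the base axis. Payload 8.1 kg.
Tool frame: the origin (TCP) lies midway between the tips of the shut fingers; the grasp point (between the pads) lies 19 mm behind it; x points along the fingers, z is the direction in which the jaws open and shut, and the axes are right-handed (so a half turn about x gives the same grasp; the last joint's range is limited). The gripper opens to 92 mm and grips with 3 to 60 N. Pads are 19 mm wide; open, the fingers measure 130 mm over their backs; the gripper's body (75 mm by 190 mm) begins 47 mm behind the grasp point.
Start: joints at [1.101, 0.434, 0.025, 1.573, -0.012, 1.134, -0.075], TCP at [0.224, -0.583, 0.227] pointing down, gripper open.
Joint ranges: [-2.62, 2.62], [-0.44, 2.09], [-1.27, 1.32], [0.08, 2.57], [-1.32, 4.46], [0.12, 2], [-2.74, 2.74]. Speed limits (rad/s): [2.22, 2.22, 3.01, 3.01, 3.14, 3.14, 3.14].

INTERFACE

Orientations are given as a rotation vector (axis times angle).
In Python, from cell import arm gives the robot as it stands. The module is installed in compiled form; this text tells all that it offers.
- The arm moves only by the tool move_arm, never from a script. Its argument "steps" is text: rows parted by semicolons, each of 5 numbers parted by spaces: the shift along the tool's x, y, z in m, then the turn about the tool's x in rad, then the closure in counts, from 0 (fully open) to 255 (shut). A call has 1 to 10 rows; each row is the pose to reach, as a shift and turn from the pose commanded when the call began, along the tool's axes at that moment; what a row does not reach only later rows make up. A row lasts 1/12 s, in which the tool goes at most 41.7 mm and 7.16 degrees, less where a joint would pass 70% of its speed; a pose out of reach is approached as far as the arm can. A call with a gripper value outside its range is refused whole. The fingers move at their own pace and stop on an object; "squeeze" is the grip in N (left out, the last holds). Time passes only in rows, so rows that repeat a pose let the fingers close. It gives the time, the measured TCP pose, the force and the opening at its end, in the units of the state.
- arm.observe(): the state, without advancing time (a new reading comes with each control period).
- arm.get_image(name): name is "scene" or "top" or "wrist"; returns a dict with "img" (400x640x3 uint8, blue, green, red), "z_map" (400x640 float32, m along the optical axis (not along the pixel's ray), 0 where there is no reading), "vfov" (degrees; the focal length in pixels is half the picture's height over the tangent of half this angle, whatever the lens; pixels are square), "cx", "cy" (the principal point, pixels), "extrinsics" (4x4, takes a point from camera to world coordinates). Camera axes: x right, y up, looking along -z (the intrinsics and any distortion apply to the point x, -y, -z); pixel columns grow to the right and rows downward; lengths in m; the calibration is good to about 2 mm. The wrist camera is an equidistant fisheye: a pixel r from the principal point sees the ray r / f radians off the axis. A picture is of the moment at which its call begins.
- arm.sign_off(): hands the job in, once; it reports no verdict.
The state is a dict: "clock": time; "joints": joint angles; "dq": joint speeds; "joint_efforts": joint torques, N m; "position": TCP position; "ee_rot": TCP orientation; "force": force on the tool from outside, world axes, zero at the start; "ft_torque": the same for the moment, N m; "width": opening from 0.0 (shut) to 1.0 (fully open).
Only numpy, scipy, OpenCV 4.12 (cv2) and the standard library are available. Lean on these libraries where they do the work, as an engineer would, in place of code of your own. Each camera call takes 0.05 s, during which the arm holds its last target.

TASK

The fresh batch has to breathe: work the stuck dark solid bung out of its jar by twisting it to and fro while you pull, and set it down in the steel rinse bowl. Then work the white vented bung out of the other, finished jar in the same way and press it fully home and upright in the mouth of the fresh jar, and leave the finished jar open for bottling. Keep both jars standing on the counter where they are, do not drop a bung, and leave the bottles round them alone.

Things in the scene. Friction and masses are not known exactly. Their poses are not given: they have to be found in the camera images.
- fresh_jar_mouth (a point): Centre of the mouth of the fresh jar (the one that holds the dark solid bung at the start), level with the top of its lip, 185 mm above the jar's foot; z up the neck. The lip is 55 mm across, the bore 32 mm wide and 36 mm deep.
- fresh_jar: The fresh jar: amber glass, blank paper sleeve, 130 mm across, 185 mm tall, full, about 2.6 kg, standing loose on a rubber foot. Origin at the centre of its foot, z up.
- ripe_jar_mouth (a point): Centre of the mouth of the finished jar (the one that holds the white vented bung at the start), level with the top of its lip; same sizes as the fresh jar's.
- ripe_jar: The finished jar, like the fresh jar. Origin at the centre of its foot, z up.
- solid_bung_grip (a point): Grip point of the solid bung, on its axis in the tab: 60 mm above the foot of the stem, 30 mm above the flange's underside, 24 mm above its top, 14 mm below the top of the tab. x along the tab's width, y across its thickness, z up. Seated, it is 30 mm above the lip.
- solid_bung: Solid bung, dark grey rubber, 74 mm tall, 60 g, origin at the foot of its stem. Stem 30 mm long (32 mm thick, narrowing to 24 mm over its last 15 mm) under a flange 42 mm across, 6 mm thick; above it an upright grip tab 36 mm wide (x), 16 mm thick (y), 38 mm tall.
- vented_bung_grip (a point): Grip point of the vented bung, on its axis in the tab: 60 mm above the foot of the stem, 30 mm above the flange's underside, 24 mm above its top, 14 mm below the top of the tab. x along the tab's width, y across its thickness, z up. Seated, it is 30 mm above the lip. A small blue valve cap, 9 mm high, stands on top of the tab.
- vented_bung: White vented bung, sizes as the solid one. Both bungs: Stuck: a straight pull lifts the whole jar. Turned to and fro about half a radian each way (up to 1 N m) while rising at most 4 mm per radian, it comes with under 20 N; tight for 14 mm, clear after 30 mm. It enters a mouth freely for 14 mm; then turn it to and fro, pressing with 10 to 30 N, till the flange rests on the lip.
- bowl_floor (a point): Centre of the inner floor of the round steel rinse bowl (178 mm across the rim, 46 mm tall, loose, 0.5 kg), 4 mm above the counter. The floor is flat for 45 mm round it, then the side slopes up.
- bottle_a: A 500 ml glass bottle of amber drink with a black cap, 77 mm across, 222 mm tall, loose, standing near the work; not to be disturbed. Origin at the centre of its foot.
- bottle_b: A 500 ml glass bottle of amber drink with a black cap, 77 mm across, 222 mm tall, loose, standing near the work; not to be disturbed. Origin at the centre of its foot.
- bottle_c: A 500 ml glass bottle of amber drink with a black cap, 77 mm across, 222 mm tall, loose, standing near the work; not to be disturbed. Origin at the centre of its foot.
Mind the look-alikes: they are no part of the job. What is shaped like the vented_bung but pink is not meant.

How it is judged:
By the outcome, as a careful person would: the job done as asked, in the order asked, and still so for the second after the job is handed in, with the robot touching nothing.
It also fails if it takes over 72 s, if anything falls off the work surface, if the arm or the gripper's body presses on something with over 40 N, if the wrist force passes 120 N, or if a joint passes its speed limit or range.

## Working session

There is one attempt and no reset: what is moved stays moved. The work goes in short steps, Python scripts to look and compute and a tool call to move; the robot and the scene stay as the last step left them, time stands still between calls to the robot, and variables do not carry over. Pictures are saved under pics/ and viewed, and the job is handed in when it is done.

Besides the shell and the picture viewer there is one more tool, called after ">>>" as name(argument=value, ...) on one line, values as JSON. move_arm: Moves the arm, as the interface text tells. Its arguments: {"type":"object","properties":{"steps":{"type":"string"},"squeeze":{"type":"number"}},"required":["steps"]}

```bash
mkdir -p pics; python3 - <<'E'
from cell import arm
import cv2,numpy as np,pickle
s=arm.observe(); print({k:np.round(v,3) for k,v in s.items()})
d={}
for n in ["scene","top","wrist"]:
    g=arm.get_image(n); d[n]=g; cv2.imwrite(f"pics/{n}0.png",g["img"]); print(n,g["vfov"],g["cx"],g["cy"],np.round(g["extrinsics"],3).tolist())
pickle.dump(d,open("d0.pkl","wb"))
E
```

```text
{'clock': np.float64(0.0), 'joints': array([ 1.101,  0.435,  0.025,  1.574, -0.012,  1.134, -0.075]), 'dq': array([-0.001, -0.001,  0.001,  0.001,  0.001, -0.   , -0.001]), 'joint_efforts': array([-1.0000e-03, -6.6785e+01,  9.8400e-01, -3.1446e+01, -6.1000e-02,
        4.3000e-02,  0.0000e+00]), 'position': array([ 0.224, -0.583,  0.226]), 'ee_rot': array([ 0.936,  1.362, -0.935]), 'force': array([-0.434,  0.467,  0.472]), 'ft_torque': array([-0.037,  0.002, -0.029]), 'width': np.float64(0.998)}
scene 54.23542395538824 326.1228754559846 203.31751986578078 [[-0.776, 0.477, -0.413, 0.084], [-0.631, -0.587, 0.507, 0.316], [-0.0, 0.654, 0.757, 0.928], [0.0, 0.0, 0.0, 1.0]]
top 42.74231458091878 322.2262161584175 196.91225202118494 [[0.025, 0.98, -0.196, 0.217], [-1.0, 0.025, -0.004, -0.228], [0.001, 0.196, 0.981, 1.623], [0.0, 0.0, 0.0, 1.0]]
wrist 65.70646984690485 319.8701652789074 202.89575305282833 [[0.358, 0.893, 0.273, 0.298], [-0.934, 0.343, 0.102, -0.556], [-0.002, -0.292, 0.956, 0.383], [0.0, 0.0, 0.0, 1.0]]
```

View pics/scene0.png

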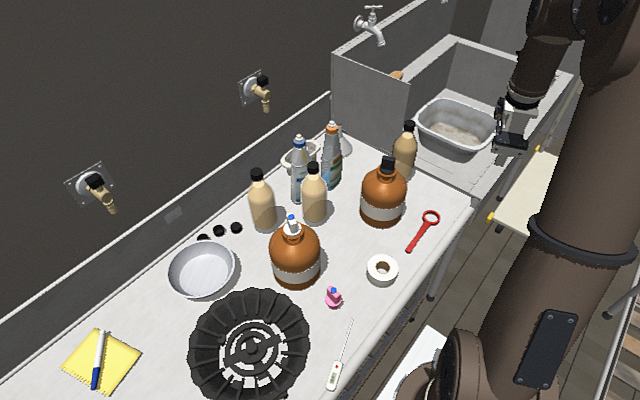

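View pics/top0.png

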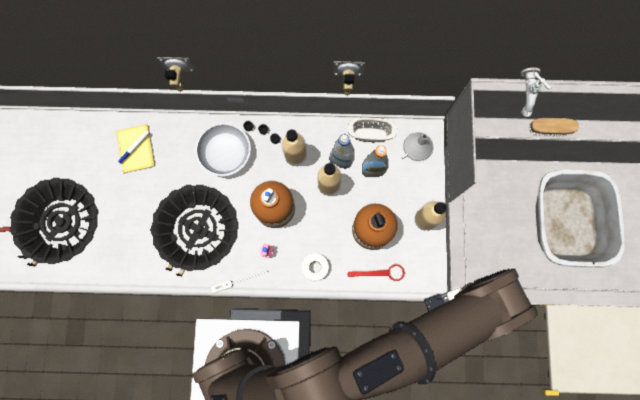

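View pics/wrist0.png

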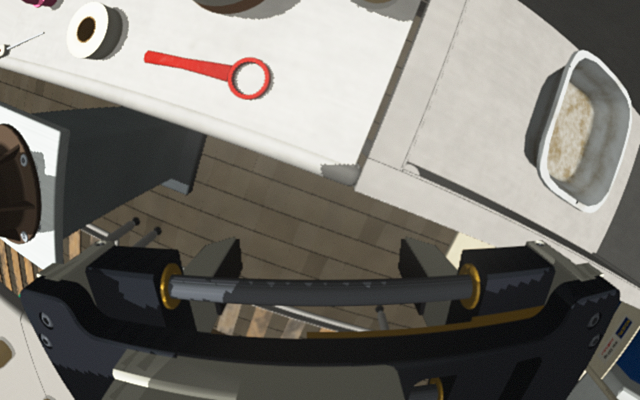

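The scene view shows the dark bung in the fresh jar at (388,163), the white bung in the finished jar at (292,222) and the bowl at (202,270). The top view shows the fresh jar at (376,222), the finished jar at (270,200), the bowl at (224,150) and bottles at (432,215), (329,178) and (293,147). The pink look-alike lies at (266,250).

```bash
cat > h.py <<'E'
import numpy as np,cv2
def K(g):
    f=g["img"].shape[0]/2/np.tan(np.radians(g["vfov"]/2)); return f,g["cx"],g["cy"]
def world(g,u,v,z=None,fish=False):
    """cast pixel(s) on to plane z (or use depth if z None)"""
    f,cx,cy=K(g); u=np.atleast_1d(u).astype(float); v=np.atleast_1d(v).astype(float)
    if fish:
        a,b=u-cx,v-cy; r=np.hypot(a,b)+1e-9; t=r/f
        d=np.stack([a/r*np.tan(t),-b/r*np.tan(t),-np.ones_like(r)],1)
    else: d=np.stack([(u-cx)/f,-(v-cy)/f,-np.ones_like(u)],1)
    E=g["extrinsics"]; D=d@E[:3,:3].T; o=E[:3,3]
    if z is None: s=g["z_map"][v.astype(int),u.astype(int)]
    else: s=(z-o[2])/D[:,2]
    P=o+D*s[:,None]
    return P
def cloud(g,fish=False):
    h,w=g["z_map"].shape; vv,uu=np.mgrid[:h,:w]
    P=world(g,uu.ravel(),vv.ravel(),None,fish).reshape(h,w,3); P[g["z_map"]==0]=np.nan; return P
E
python3 - <<'E'
from h import *
import pickle
d=pickle.load(open("d0.pkl","rb"))
g=d["top"];P=cloud(g)
for n,(u,v) in dict(fresh=(376,222),ripe=(270,200),bowl=(224,150),bA=(432,210),bB=(329,178),bC=(293,147),tall1=(342,142),tall2=(381,153)).items():
    W=P[max(v-28,0):v+28,u-28:u+28].reshape(-1,3); z=W[:,2]
    print(n,"centre pt",np.round(P[v,u],3),"zmax",np.nanmax(z))
for n,(u,v) in dict(fresh=(376,222),ripe=(270,200)).items():
    W=P[v-35:v+35,u-35:u+35].reshape(-1,3); 
    for lo,hi in((.185,.195),(.2,.222),(.222,.235),(.235,.25)):
        m=(W[:,2]>lo)&(W[:,2]<hi); 
        if m.sum()>3:
            q=W[m]; c=q[:,:2].mean(0); e,V=np.linalg.eigh(np.cov((q[:,:2]-c).T)); print(n,lo,m.sum(),c.round(4),(np.sqrt(e)*1000).round(1),"ang",np.degrees(np.arctan2(V[1,1],V[0,1])).round(1), np.ptp(q,axis=0).round(3))
for n in("top","scene"):
    im=d[n]["img"]; c=dict(top=[(335,180),(230,160)],scene=[(345,140),(255,200)])[n]
    cs=[cv2.resize(im[v:v+80,u:u+80],(400,400),interpolation=cv2.INTER_CUBIC) for u,v in c]
    cv2.imwrite(f"pics/{n}_zoom0.png",np.hstack(cs))
E
```

```text
fresh centre pt [ 0.436 -0.376  0.189] zmax 0.2356953782498692
ripe centre pt [ 0.491 -0.073  0.189] zmax 0.2425738096824155
bowl centre pt [0.688 0.104 0.011] zmax 0.05553557700769263
bA centre pt [ 0.475 -0.537  0.184] zmax 0.2295281681916972
bB centre pt [ 0.563 -0.24   0.176] zmax 0.23014431149128511
bC centre pt [ 0.656 -0.132  0.17 ] zmax 0.23071707219460813
tall1 centre pt [ 0.654 -0.274  0.237] zmax 0.2588830784863836
tall2 centre pt [ 0.625 -0.385  0.236] zmax 0.25314478427529985
fresh 0.185 120 [ 0.4384 -0.3806] [13.2 15.3] ang 124.7 [0.054 0.051 0.01 ]
fresh 0.2 18 [ 0.4329 -0.3808] [ 4.5 11. ] ang -138.4 [0.027 0.024 0.019]
fresh 0.222 72 [ 0.4404 -0.3815] [ 4.7 10.2] ang -158.2 [0.036 0.024 0.013]
ripe 0.185 112 [ 0.4973 -0.0734] [12.6 14.8] ang 105.3 [0.05  0.052 0.009]
ripe 0.2 23 [ 0.4953 -0.0734] [ 2.1 11. ] ang 144.4 [0.028 0.024 0.022]
ripe 0.222 60 [ 0.5014 -0.0699] [ 4.8 11.1] ang 151.6 [0.035 0.025 0.013]
ripe 0.235 13 [ 0.5018 -0.0701] [2.6 4.6] ang 85.1 [0.009 0.014 0.007]
```

```bash
python3 -c "
import cv2,numpy as np
a=cv2.imread('pics/top_zoom0.png');b=cv2.imread('pics/scene_zoom0.png')
cv2.imwrite('pics/z0.png',cv2.resize(np.vstack([a,b]),(600,600)))"
```

```text
(no output)
```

View pics/z0.png

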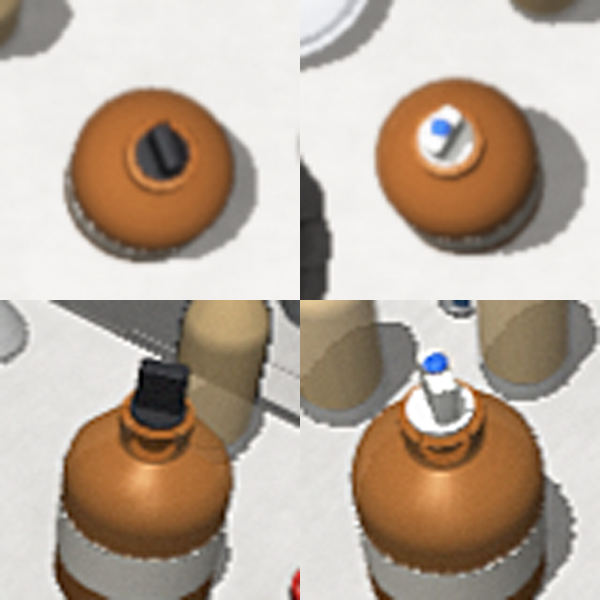

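```bash
cat >> h.py <<'E'
from scipy.spatial.transform import Rotation as R
def plan(s,target,jaw_deg=None):
    """shift in tool axes and turn about tool x to get TCP to target with jaws along jaw_deg (mod 180)"""
    r=R.from_rotvec(s["ee_rot"]); M=r.as_matrix(); 
    sh=M.T@(np.array(target)-s["position"]); out=[sh.round(4)]
    if jaw_deg is not None:
        j=np.array([np.cos(np.radians(jaw_deg)),np.sin(np.radians(jaw_deg)),0]); l=M.T@j
        a=np.arctan2(-l[1],l[2]); a=(a+np.pi/2)%np.pi-np.pi/2
        out.append(("turn",round(float(a),3)))
    return out
E
python3 - <<'E'
from cell import arm
from h import *
s=arm.observe(); M=R.from_rotvec(s["ee_rot"]).as_matrix(); print(M.round(3))
print(plan(s,[.4404,-.3815,.33],112))
E
```

```text
[[-0.     0.934  0.359]
 [ 0.001  0.359 -0.934]
 [-1.    -0.    -0.001]]
[array([-0.1037,  0.2743, -0.1107]), ('turn', -0.017)]
```

>>> move_arm(steps="-0.04 0 0 0 0; -0.08 0.01 -0.005 0 0; -0.1 0.04 -0.016 0 0; -0.104 0.075 -0.03 0 0; -0.104 0.11 -0.045 0 0; -0.104 0.145 -0.06 0 0; -0.104 0.18 -0.073 -0.017 0; -0.104 0.215 -0.087 -0.017 0; -0.104 0.25 -0.1 -0.017 0; -0.104 0.274 -0.111 -0.017 0")

```text
clock: 0.98
position: [0.4428, -0.3784, 0.3305]
ee_rot: [0.921, 1.368, -0.919]
force: [0.8, 0.3, -1.0]
width: 1.003
```

>>> move_arm(steps="0 0 0 0 0; 0 0 0 0 0; 0 0 0 0 0")

```text
clock: 1.23
position: [0.4394, -0.3822, 0.3305]
ee_rot: [0.922, 1.367, -0.923]
force: [-0.5, -1.2, 0.2]
width: 0.998
```

```bash
python3 - <<'E'
from cell import arm
from h import *
import pickle
s=arm.observe(); print({k:np.round(s[k],3) for k in("clock","joints","position","ee_rot","force","width")})
d={n:arm.get_image(n) for n in("wrist","scene")}
pickle.dump(d,open("d1.pkl","wb"))
cv2.imwrite("pics/w1.png",d["wrist"]["img"])
print(d["wrist"]["extrinsics"].round(3))
E
```

```text
{'clock': np.float64(1.233), 'joints': array([ 0.69 ,  0.305, -0.091,  1.509,  0.029,  1.329, -0.591]), 'position': array([ 0.439, -0.382,  0.33 ]), 'ee_rot': array([ 0.922,  1.367, -0.923]), 'force': array([-0.469, -1.242,  0.209]), 'width': np.float64(0.998)}
[[ 0.373  0.887  0.272  0.513]
 [-0.928  0.357  0.108 -0.353]
 [-0.001 -0.293  0.956  0.488]
 [ 0.     0.     0.     1.   ]]
```

View pics/w1.png

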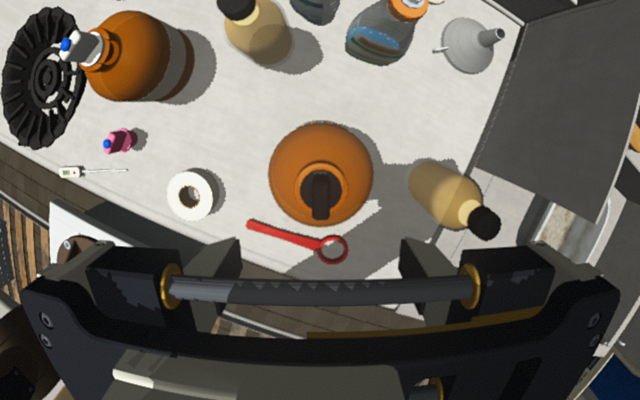

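The wrist view shows the dark tab at (321,193), upright in the picture and so lined up with the jaws. It lies midway between the fingers at columns 240 and 400. The cap of the nearest bottle is at (485,222), well clear.

```bash
python3 - <<'E'
from h import *
import pickle
d=pickle.load(open("d1.pkl","rb")); g=d["wrist"]; im=g["img"]
sub=(slice(160,230),slice(285,360))
gray=im.max(2); P=cloud(g,True)
vv,uu=np.mgrid[:400,:640]
m=np.zeros((400,640),bool); m[sub]=True
W=P[m]; z=W[:,2]; C=im[m]
dark=C.max(1)<75
for lo,hi in((.18,.188),(.188,.196),(.222,.236)):
    k=(z>lo)&(z<hi)&(dark|(lo<.188)); q=W[k]
    if k.sum()<5: continue
    (c,sz,a)=cv2.minAreaRect((q[:,:2]*1000).astype(np.float32)); print(lo,k.sum(),q.mean(0).round(4),np.round(c,1),np.round(sz,1),round(a,1))
# lip by plane: orange ring ellipse cast at z .185
hsv=cv2.cvtColor(im,cv2.COLOR_BGR2HSV)
cv2.imwrite("pics/w1z.png",cv2.resize(im[130:250,250:390],(700,600),interpolation=cv2.INTER_CUBIC))
s=d["scene"];P=cloud(s); W=P[150:190,360:410].reshape(-1,3)
k=(W[:,2]>.18)&(W[:,2]<.236); C=s["img"][150:190,360:410].reshape(-1,3)
for lo,hi in((.186,.196),(.2,.222),(.224,.236)):
    q=W[(W[:,2]>lo)&(W[:,2]<hi)&(C.max(1)<75)]; print("scene",lo,len(q),q.mean(0).round(4),np.ptp(q,axis=0).round(3))
E
```

```text
0.18 812 [ 0.4462 -0.3803  0.1843] [ 441.7 -382.2] [52.3 54. ] 22.9
0.188 625 [ 0.4426 -0.3818  0.1904] [ 441.6 -382.3] [37.2 39. ] 21.0
0.222 667 [ 0.4419 -0.382   0.2276] [ 441.1 -382.4] [35.  15.2] 21.5
scene 0.186 71 [ 0.4348 -0.3707  0.191 ] [0.039 0.031 0.01 ]
scene 0.2 81 [ 0.4355 -0.3746  0.2115] [0.032 0.015 0.022]
scene 0.224 57 [ 0.4372 -0.3791  0.2275] [0.032 0.022 0.006]
```

View pics/w1z.png

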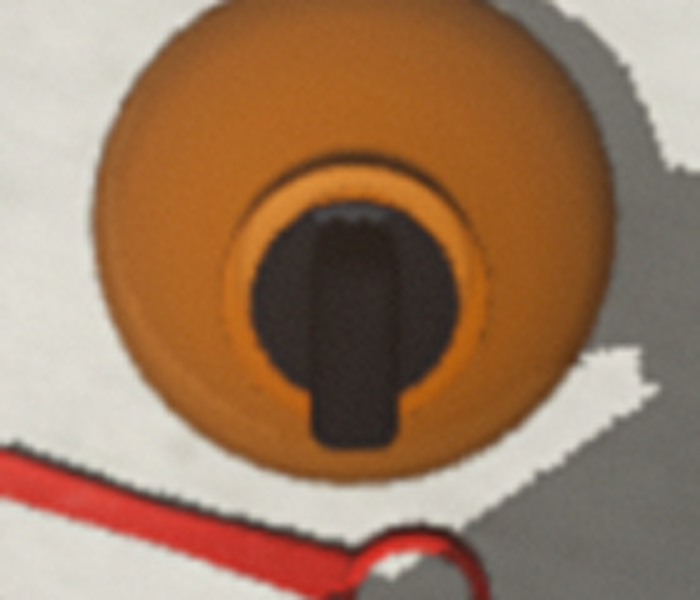

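```bash
python3 - <<'E'
from cell import arm
from h import *
s=arm.observe(); print(plan(s,[.4412,-.382,.197],111.5),s["position"])
E
```

```text
[array([0.1336, 0.0026, 0.    ]), ('turn', 0.006)] [ 0.43888565 -0.38289243  0.33063476]
```

>>> move_arm(steps="0.02 0.002 0 0 0; 0.05 0.002 0 0 0; 0.08 0.002 0 0 0; 0.105 0.002 0 0 0; 0.12 0.002 0 0 0; 0.128 0.002 0 0 0; 0.133 0.002 0 0 0; 0.133 0.002 0 0 0; 0.133 0.002 0 0 0; 0.133 0.002 0 0 0", squeeze=45)

```text
clock: 2.17
position: [0.4424, -0.3815, 0.199]
ee_rot: [0.922, 1.364, -0.922]
force: [-0.4, 0.4, -0.2]
width: 1.0
```

>>> move_arm(steps="0 0 0 0 255; 0 0 0 0 255; 0 0 0 0 255; 0 0 0 0 255; 0 0 0 0 255; 0 0 0 0 255; 0 0 0 0 255; 0 0 0 0 255; 0 0 0 0 255; 0 0 0 0 255", squeeze=45)

```text
clock: 3.0
position: [0.442, -0.3809, 0.1977]
ee_rot: [0.922, 1.367, -0.922]
force: [-0.5, 0.6, -0.5]
width: 0.324
```

```bash
python3 - <<'E'
from cell import arm
from h import *
s=arm.observe(); print({k:np.round(s[k],4) for k in("clock","joints","position","ee_rot","force","ft_torque","width")})
g=arm.get_image("wrist"); cv2.imwrite("pics/w2.png",g["img"])
E
```

```text
{'clock': np.float64(3.0), 'joints': array([ 0.6916,  0.3975, -0.0989,  1.7088,  0.0445,  1.0374, -0.6093]), 'position': array([ 0.442 , -0.3809,  0.1977]), 'ee_rot': array([ 0.9221,  1.3666, -0.9221]), 'force': array([-0.4879,  0.5556, -0.5443]), 'ft_torque': array([-0.018 ,  0.035 ,  0.0134]), 'width': np.float64(0.3235)}
```

View pics/w2.png

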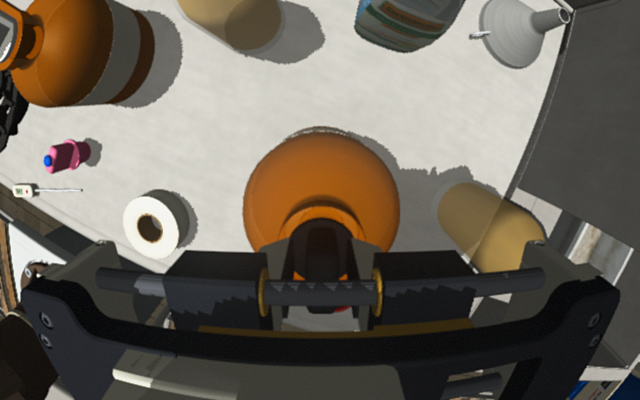

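The wrist view shows the tab centred at (322,250) between fingers still closing; the opening is at 0.32.

>>> move_arm(steps="0 0 0 0 255; 0 0 0 0 255; 0 0 0 0 255; 0 0 0 0 255; 0 0 0 0 255; 0 0 0 0 255", squeeze=50)

```text
clock: 3.55
position: [0.4422, -0.3815, 0.1978]
ee_rot: [0.922, 1.365, -0.923]
force: [2.8, -4.8, -4.3]
width: 0.176
```

>>> move_arm(steps="0 0 0 0.1 255; -0.0003 0 0 0.2 255; -0.0006 0 0 0.3 255; -0.0009 0 0 0.4 255; -0.0012 0 0 0.5 255; -0.0013 0 0 0.4 255; -0.0016 0 0 0.3 255; -0.0019 0 0 0.2 255; -0.0022 0 0 0.1 255; -0.0025 0 0 0 255")

```text
clock: 4.38
position: [0.4408, -0.3807, 0.1996]
ee_rot: [0.919, 1.37, -0.92]
force: [-0.5, -1.1, -3.9]
width: 0.17
```

```bash
python3 - <<'E'
from cell import arm
from h import *
s=arm.observe(); print({k:np.round(s[k],4) for k in("clock","joints","position","ee_rot","force","ft_torque","width")})
g=arm.get_image("scene"); cv2.imwrite("pics/s2.png",cv2.resize(g["img"][100:260,280:480],(750,600)))
E
```

```text
{'clock': np.float64(4.3833), 'joints': array([ 0.6924,  0.3956, -0.099 ,  1.7068,  0.0446,  1.0437, -0.6046]), 'position': array([ 0.4408, -0.3807,  0.1996]), 'ee_rot': array([ 0.9189,  1.3704, -0.9196]), 'force': array([-0.5179, -1.1248, -3.8795]), 'ft_torque': array([-0.171 , -0.0635, -0.3308]), 'width': np.float64(0.1704)}
```

View pics/s2.png

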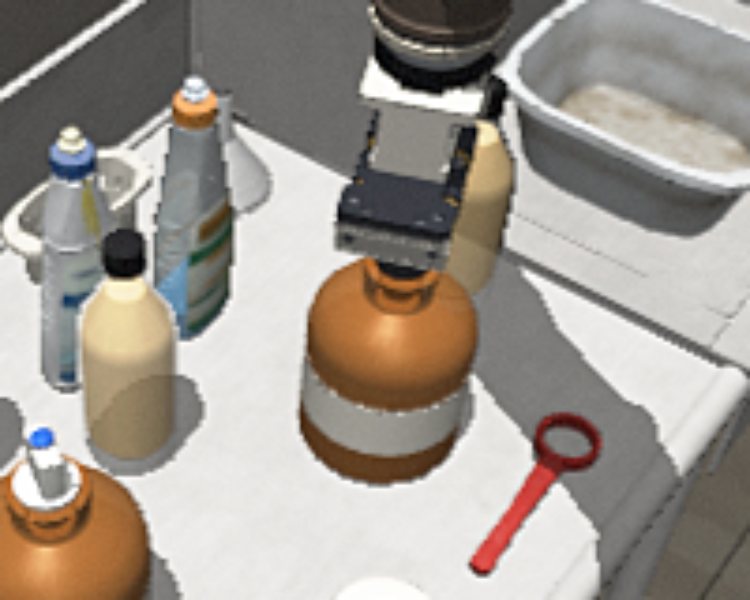

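The scene crop shows the fingers on the bung above the fresh jar, which still stands in place with low pull. I'll carry on twisting.

>>> move_arm(steps="-0.0002 0 0 -0.1 255; -0.0005 0 0 -0.2 255; -0.0008 0 0 -0.3 255; -0.0011 0 0 -0.4 255; -0.0014 0 0 -0.5 255; -0.0015 0 0 -0.4 255; -0.0018 0 0 -0.3 255; -0.0021 0 0 -0.2 255; -0.0024 0 0 -0.1 255; -0.0027 0 0 0 255")

```text
clock: 5.27
position: [0.4408, -0.3806, 0.2022]
ee_rot: [0.927, 1.367, -0.928]
force: [-1.2, -2.0, -4.7]
width: 0.174
```

>>> move_arm(steps="-0.0003 0 0 0.1 255; -0.0006 0 0 0.2 255; -0.0009 0 0 0.3 255; -0.0012 0 0 0.4 255; -0.0015 0 0 0.5 255; -0.0016 0 0 0.4 255; -0.0019 0 0 0.3 255; -0.0022 0 0 0.2 255; -0.0025 0 0 0.1 255; -0.0028 0 0 0 255")

```text
clock: 6.1
position: [0.4408, -0.3804, 0.2051]
ee_rot: [0.921, 1.37, -0.921]
force: [-1.3, -0.8, -3.2]
width: 0.174
```

>>> move_arm(steps="-0.0003 0 0 -0.1 255; -0.0006 0 0 -0.2 255; -0.0009 0 0 -0.3 255; -0.0012 0 0 -0.4 255; -0.0015 0 0 -0.5 255; -0.0016 0 0 -0.4 255; -0.0019 0 0 -0.3 255; -0.0022 0 0 -0.2 255; -0.0025 0 0 -0.1 255; -0.0028 0 0 0 255")

```text
clock: 6.93
position: [0.4408, -0.3804, 0.2077]
ee_rot: [0.927, 1.367, -0.928]
force: [-0.2, -2.8, -6.8]
width: 0.175
```

>>> move_arm(steps="-0.0003 0 0 0.1 255; -0.0006 0 0 0.2 255; -0.0009 0 0 0.3 255; -0.0012 0 0 0.4 255; -0.0015 0 0 0.5 255; -0.0016 0 0 0.4 255; -0.0019 0 0 0.3 255; -0.0022 0 0 0.2 255; -0.0025 0 0 0.1 255; -0.0028 0 0 0 255")

```text
clock: 7.77
position: [0.4409, -0.3804, 0.2106]
ee_rot: [0.921, 1.37, -0.921]
force: [-2.0, -1.2, -5.6]
width: 0.178
```

```bash
python3 - <<'E'
from cell import arm
from h import *
s=arm.observe(); print({k:np.round(s[k],4) for k in("clock","joints","position","ee_rot","force","ft_torque","width")})
g=arm.get_image("wrist"); cv2.imwrite("pics/w3.png",g["img"][100:350,150:500])
E
```

```text
{'clock': np.float64(7.7667), 'joints': array([ 0.6918,  0.3857, -0.0984,  1.6928,  0.0424,  1.0677, -0.6053]), 'position': array([ 0.4409, -0.3804,  0.2106]), 'ee_rot': array([ 0.921 ,  1.3699, -0.9212]), 'force': array([-1.9562, -1.2356, -5.5775]), 'ft_torque': array([-0.3543,  0.1666, -0.3416]), 'width': np.float64(0.1777)}
```

View pics/w3.png

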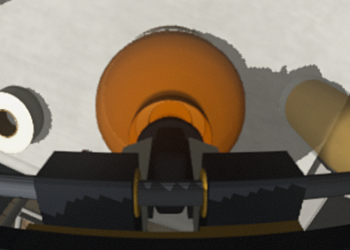

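The wrist crop shows a rim of the neck now visible below the flange at (165,105), so the bung is rising. Pull stays around 6 N.

>>> move_arm(steps="-0.0003 0 0 -0.1 255; -0.0006 0 0 -0.2 255; -0.0009 0 0 -0.3 255; -0.0012 0 0 -0.4 255; -0.0015 0 0 -0.5 255; -0.0016 0 0 -0.4 255; -0.0019 0 0 -0.3 255; -0.0022 0 0 -0.2 255; -0.0025 0 0 -0.1 255; -0.0028 0 0 0 255")

```text
clock: 8.65
position: [0.4409, -0.3804, 0.2134]
ee_rot: [0.929, 1.366, -0.93]
force: [-1.3, -1.6, -4.7]
width: 0.172
```

>>> move_arm(steps="-0.0003 0 0 0.1 255; -0.0006 0 0 0.2 255; -0.0009 0 0 0.3 255; -0.0012 0 0 0.4 255; -0.0015 0 0 0.5 255; -0.0016 0 0 0.4 255; -0.0019 0 0 0.3 255; -0.0022 0 0 0.2 255; -0.0025 0 0 0.1 255; -0.0028 0 0 0 255")

```text
clock: 9.48
position: [0.441, -0.3805, 0.2166]
ee_rot: [0.922, 1.369, -0.923]
force: [-0.9, -0.9, -2.4]
width: 0.172
```

```bash
python3 - <<'E'
from cell import arm
from h import *
s=arm.observe(); print({k:np.round(s[k],4) for k in("clock","position","ee_rot","force","ft_torque","width")})
g=arm.get_image("scene"); cv2.imwrite("pics/s3.png",cv2.resize(g["img"][120:240,330:430],(500,600),interpolation=cv2.INTER_CUBIC))
E
```

```text
{'clock': np.float64(9.4833), 'position': array([ 0.441 , -0.3805,  0.2166]), 'ee_rot': array([ 0.9222,  1.3688, -0.9226]), 'force': array([-0.9489, -0.8656, -2.3967]), 'ft_torque': array([-0.1834,  0.5028, -0.1621]), 'width': np.float64(0.1723)}
```

View pics/s3.png

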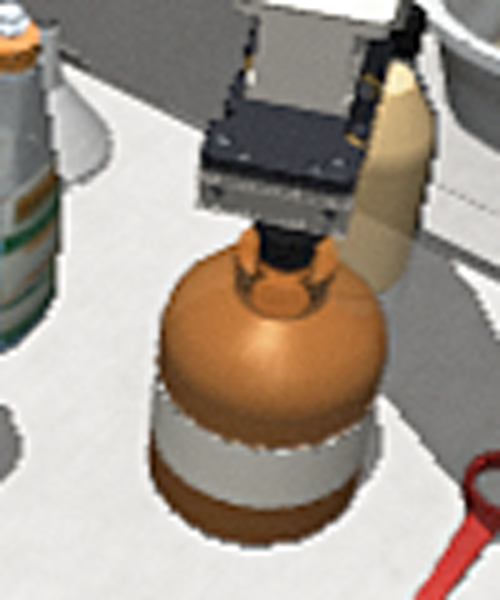

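The crop shows the dark bung in the jar mouth at (285,245), with the jar unmoved. It has risen 19 mm and the torque is falling, so I'll lift slowly.

>>> move_arm(steps="-0.001 0 0 0.1 255; -0.002 0 0 0.1 255; -0.003 0 0 0 255; -0.004 0 0 -0.1 255; -0.006 0 0 -0.1 255; -0.008 0 0 0 255")

```text
clock: 10.03
position: [0.4423, -0.3805, 0.2253]
ee_rot: [0.924, 1.365, -0.923]
force: [0.1, -0.3, -0.7]
width: 0.173
```

>>> move_arm(steps="-0.003 0 0 0 255; -0.006 0 0 0 255; -0.009 0 0 0 255; -0.012 0 0 0 255; -0.018 0 0 0 255; -0.028 0 0 0 255; -0.04 0 0 0 255")

```text
clock: 10.62
position: [0.4417, -0.3807, 0.2655]
ee_rot: [0.922, 1.368, -0.922]
force: [0.4, -0.0, -0.9]
width: 0.174
```

```bash
python3 - <<'E'
from cell import arm
from h import *
import pickle
s=arm.observe(); print({k:np.round(s[k],4) for k in("clock","joints","position","ee_rot","force","ft_torque","width")})
d={n:arm.get_image(n) for n in("wrist","scene","top")}
pickle.dump(d,open("d4.pkl","wb"))
cv2.imwrite("pics/s4.png",np.hstack([cv2.resize(d["scene"]["img"][100:240,330:430],(400,560)),cv2.resize(d["top"]["img"][100:240,330:430],(400,560))]))
E
```

```text
{'clock': np.float64(10.6167), 'joints': array([ 0.6904,  0.3431, -0.0963,  1.6147,  0.0348,  1.1863, -0.6003]), 'position': array([ 0.4417, -0.3807,  0.2655]), 'ee_rot': array([ 0.9221,  1.3676, -0.922 ]), 'force': array([ 0.3999, -0.006 , -0.8689]), 'ft_torque': array([-0.0369, -0.0123,  0.04  ]), 'width': np.float64(0.1737)}
```

View pics/s4.png

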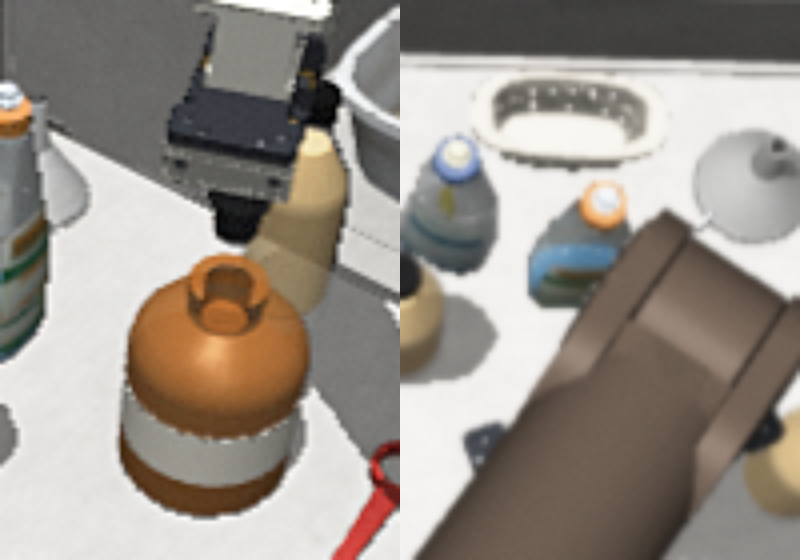

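The scene crop shows the bung hanging clear at (240,215) above the open fresh jar, which hasn't moved. Next I'll measure the bowl.

```bash
python3 - <<'E'
from cell import arm
from h import *
import pickle
g=pickle.load(open("d0.pkl","rb"))
for n,box in(("top",(190,118,258,182)),("scene",(160,232,245,308))):
    G=g[n];P=cloud(G); u0,v0,u1,v1=box; W=P[v0:v1,u0:u1].reshape(-1,3)
    q=W[(W[:,2]>.035)&(W[:,2]<.06)]
    (c,r)=cv2.minEnclosingCircle((q[:,:2]*1000).astype(np.float32)); print(n,"rim",len(q),np.round(c,1),round(r,1))
    A=np.c_[2*q[:,:2],np.ones(len(q))]; x=np.linalg.lstsq(A,(q[:,:2]**2).sum(1),rcond=None)[0]; print(x[:2].round(4),np.sqrt(x[2]+x[:2]@x[:2]))
    q=W[(abs(W[:,0]-c[0]/1000)<.03)&(abs(W[:,1]-c[1]/1000)<.03)]; print("floor z",np.nanmedian(q[:,2]))
s=arm.observe(); print(plan(s,[.69,.10,.345],90))
E
```

```text
top rim 429 [685.1 101.4] 89.8
[0.6834 0.1014] 0.0841810974739676
floor z 0.003773132294078607
scene rim 811 [668.6  95.8] 160.0
[0.7019 0.1037] 0.0906819148051675
floor z 0.0034701194570594396
[array([-0.079 ,  0.4098, -0.3535]), ('turn', 0.384)]
```

```bash
python3 - <<'E'
from h import *
import pickle
g=pickle.load(open("d0.pkl","rb"))
for n,pts in(("top",[(174,82),(174,68),(174,60),(224,95),(348,80)]),("scene",[(98,185),(110,208),(265,80),(267,100)])):
    P=cloud(g[n])
    for u,v in pts: print(n,u,v,P[v,u].round(3))
E
```

```text
top 174 82 [0.781 0.184 0.334]
top 174 68 [0.818 0.186 0.34 ]
top 174 60 [0.835 0.183 0.354]
top 224 95 [0.826 0.089 0.141]
top 348 80 [ 0.778 -0.282  0.378]
scene 98 185 [0.777 0.186 0.362]
scene 110 208 [0.781 0.19  0.292]
scene 265 80 [ 0.777 -0.284  0.372]
scene 267 100 [ 0.774 -0.28   0.315]
```

>>> move_arm(steps="-0.03 0 0 0 255; -0.06 0 0 0 255; -0.075 0.015 -0.014 0 255; -0.08 0.04 -0.037 0 255; -0.08 0.067 -0.062 0 255; -0.08 0.094 -0.087 0 255; -0.08 0.121 -0.112 0 255; -0.08 0.148 -0.137 0 255; -0.08 0.175 -0.161 0 255; -0.08 0.202 -0.186 0 255")

```text
clock: 11.6
position: [0.5599, -0.1312, 0.3445]
ee_rot: [0.922, 1.367, -0.923]
force: [0.7, -0.5, -1.0]
width: 0.168
```

>>> move_arm(steps="0 0.026 -0.024 0 255; 0 0.052 -0.048 0 255; 0 0.078 -0.072 0 255; 0 0.104 -0.095 0 255; 0 0.13 -0.12 0 255; 0 0.152 -0.14 0 255; 0 0.17 -0.156 0 255; 0 0.182 -0.168 0 255; 0 0.188 -0.174 0 255; 0 0.19 -0.175 0 255")

```text
clock: 12.43
position: [0.6702, 0.1026, 0.3439]
ee_rot: [0.92, 1.369, -0.921]
force: [-0.9, -0.4, -0.9]
width: 0.171
```

```bash
python3 - <<'E'
from cell import arm
from h import *
s=arm.observe(); print({k:np.round(s[k],4) for k in("clock","joints","position","ee_rot","force","ft_torque","width")})
print(plan(s,[.68,.098,.047]))
g=arm.get_image("wrist"); cv2.imwrite("pics/w5.png",g["img"])
E
```

```text
{'clock': np.float64(12.4333), 'joints': array([-0.067 ,  0.4881, -0.2782,  1.2125,  0.1289,  1.4592, -1.5131]), 'position': array([0.6702, 0.1026, 0.3439]), 'ee_rot': array([ 0.92  ,  1.3692, -0.9205]), 'force': array([-0.9332, -0.43  , -0.9239]), 'ft_torque': array([-0.0157,  0.0298,  0.0702]), 'width': np.float64(0.1711)}
[array([0.2969, 0.0077, 0.0083])]
```

View pics/w5.png

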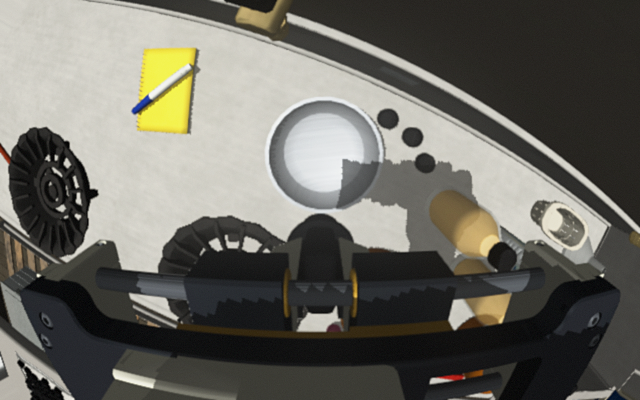

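The wrist view shows the bowl at (325,152), clear of the bung, which is held at (320,245). The nearest bottle, at (470,225), is clear of the straight descent.

>>> move_arm(steps="0.01 0.008 0.008 0 255; 0.04 0.008 0.008 0 255; 0.078 0.008 0.008 0 255; 0.116 0.008 0.008 0 255; 0.154 0.008 0.008 0 255; 0.192 0.008 0.008 0 255; 0.226 0.008 0.008 0 255; 0.252 0.008 0.008 0 255; 0.268 0.008 0.008 0 255; 0.278 0.008 0.008 0 255")

```text
clock: 13.32
position: [0.6795, 0.0929, 0.0636]
ee_rot: [0.921, 1.368, -0.927]
force: [0.4, -0.3, -0.8]
width: 0.174
```

>>> move_arm(steps="0.004 0 0 0 255; 0.008 0 0 0 255; 0.011 0 0 0 255; 0.014 0 0 0 255; 0.0155 0 0 0 255; 0.017 0 0 0 255; 0.017 0 0 0 255")

```text
clock: 13.9
position: [0.6809, 0.0963, 0.0502]
ee_rot: [0.922, 1.366, -0.922]
force: [0.1, -0.4, -1.2]
width: 0.171
```

>>> move_arm(steps="0.0007 0 0 0 255; 0.0014 0 0 0 255; 0.002 0 0 0 255; 0.002 0 0 0 255")

```text
clock: 14.23
position: [0.6807, 0.0963, 0.0479]
ee_rot: [0.922, 1.367, -0.922]
force: [0.5, -0.5, -0.9]
width: 0.173
```

>>> move_arm(steps="0.0005 0 0 0 255; 0.001 0 0 0 255; 0.0015 0 0 0 255; 0.0015 0 0 0 255")

```text
clock: 14.57
position: [0.6808, 0.0962, 0.0468]
ee_rot: [0.922, 1.366, -0.922]
force: [-1.2, -1.3, 3.3]
width: 0.172
```

```bash
python3 - <<'E'
from cell import arm
from h import *
s=arm.observe(); print({k:np.round(s[k],4) for k in("clock","joints","position","ee_rot","force","ft_torque","width")})
g=arm.get_image("scene"); cv2.imwrite("pics/s6.png",cv2.resize(g["img"][210:320,140:270],(709,600),interpolation=cv2.INTER_CUBIC))
E
```

```text
{'clock': np.float64(14.5667), 'joints': array([-0.063 ,  0.722 , -0.2505,  1.5609,  0.2134,  0.8854, -1.5762]), 'position': array([0.6808, 0.0962, 0.0468]), 'ee_rot': array([ 0.9222,  1.3664, -0.922 ]), 'force': array([-1.1881, -1.3154,  3.2972]), 'ft_torque': array([-0.0888,  0.3562,  0.0407]), 'width': np.float64(0.1721)}
```

View pics/s6.png

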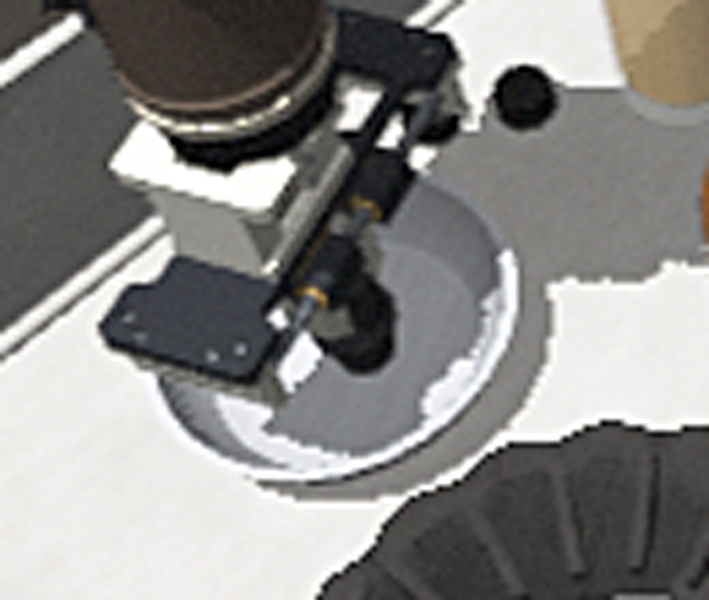

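Contact came at exactly the predicted height with a light force. The crop shows the bung standing on the bowl floor at (360,340). Releasing.

>>> move_arm(steps="0 0 0 0 190; 0 0 0 0 170; 0 0 0 0 150; 0 0 0 0 130; 0 0 0 0 120; 0 0 0 0 120; 0 0 0 0 120; 0 0 0 0 120")

```text
clock: 15.28
position: [0.6807, 0.0962, 0.0464]
ee_rot: [0.922, 1.367, -0.922]
force: [0.1, 0.0, 0.6]
width: 0.53
```

>>> move_arm(steps="-0.01 0 0 0 120; -0.025 0 0 0 120; -0.05 0 0 0 110; -0.09 0 0 0 80; -0.13 0 0 0 50; -0.17 0 0 0 0; -0.21 0 0 0 0; -0.25 0 0 0 0; -0.28 0 0 0 0; -0.29 0 0 0 0")

```text
clock: 16.12
position: [0.682, 0.0969, 0.3437]
ee_rot: [0.927, 1.361, -0.916]
force: [-0.1, 0.3, -0.3]
width: 0.991
```

```bash
python3 - <<'E'
from cell import arm
from h import *
import pickle
s=arm.observe(); print({k:np.round(s[k],4) for k in("clock","joints","position","ee_rot","force","ft_torque","width")})
print(plan(s,[.5,-.0715,.345],62), R.from_rotvec(s["ee_rot"]).as_matrix().round(3))
g=arm.get_image("scene"); w=arm.get_image("wrist");pickle.dump({"scene":g,"wrist":w},open("d7.pkl","wb")); cv2.imwrite("pics/s7.png",cv2.resize(g["img"][210:320,140:270],(709,600),interpolation=cv2.INTER_CUBIC))
cv2.imwrite("pics/w7.png",w["img"])
E
```

```text
{'clock': np.float64(16.1167), 'joints': array([-0.06  ,  0.5012, -0.2751,  1.1916,  0.1323,  1.4568, -1.5037]), 'position': array([0.682 , 0.0969, 0.3437]), 'ee_rot': array([ 0.9266,  1.3605, -0.9158]), 'force': array([-0.1175,  0.3264, -0.2976]), 'ft_torque': array([-0.0239,  0.0013, -0.0274]), 'width': np.float64(0.9909)}
[array([-0.0032, -0.2318,  0.088 ]), ('turn', 0.872)] [[ 0.009  0.927  0.374]
 [ 0.002  0.374 -0.927]
 [-1.     0.009  0.001]]
```

View pics/s7.png

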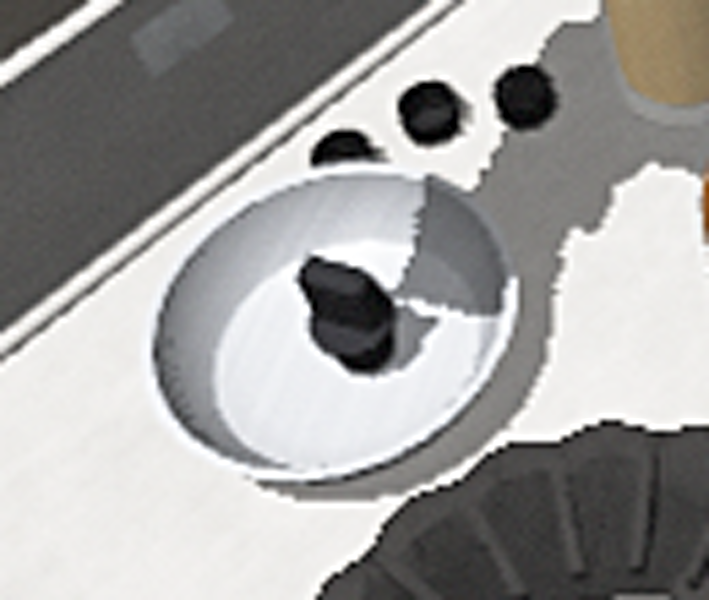

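View pics/w7.png

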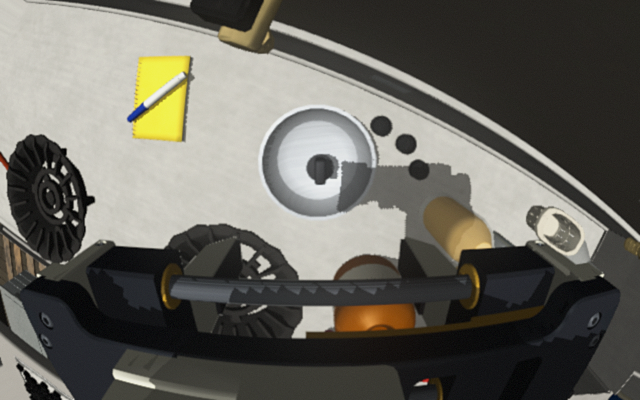

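The scene crop shows the dark bung upright near the bowl's centre at (350,320). The wrist view agrees, with it at (320,167). Now I'll go to the finished jar, turning the long way round to keep joint 7 well inside its range.

>>> move_arm(steps="0 -0.02 0.008 -0.11 0; 0 -0.045 0.017 -0.22 0; 0 -0.07 0.026 -0.33 0; 0 -0.095 0.036 -0.44 0; 0 -0.12 0.046 -0.55 0; 0 -0.145 0.055 -0.66 0; 0 -0.17 0.064 -0.77 0; 0 -0.195 0.074 -0.88 0; 0 -0.215 0.082 -0.99 0; 0 -0.232 0.088 -1.1 0")

```text
clock: 17.05
position: [0.4962, -0.0737, 0.3347]
ee_rot: [0.065, 1.573, -0.066]
force: [-0.3, 0.1, -0.8]
width: 1.002
```

>>> move_arm(steps="0 0 0 -0.12 0; 0 0 0 -0.24 0; 0 0 0 -0.36 0; 0 0 0 -0.48 0; 0 0 0 -0.6 0; 0 0 0 -0.72 0; 0 0 0 -0.84 0; 0 0 0 -0.96 0; 0 0 0 -1.07 0; 0 0 0 -1.17 0")

```text
clock: 17.88
position: [0.4975, -0.0723, 0.3347]
ee_rot: [-0.846, 1.402, 0.849]
force: [-0.8, -0.1, -0.9]
width: 1.0
```

>>> move_arm(steps="0 0 0 0 0; 0 0 0 0 0; 0 0 0 0 0")

```text
clock: 18.13
position: [0.4981, -0.0723, 0.3356]
ee_rot: [-0.84, 1.403, 0.841]
force: [0.3, 0.6, 0.0]
width: 1.0
```

```bash
python3 - <<'E'
from cell import arm
from h import *
import pickle
s=arm.observe(); print({k:np.round(s[k],4) for k in("clock","joints","position","ee_rot","force","ft_torque","width")})
g=arm.get_image("wrist");pickle.dump({"s":s,"wrist":g},open("d8.pkl","wb"))
cv2.imwrite("pics/w8.png",g["img"])
im=g["img"]; P=cloud(g,True); W=P.reshape(-1,3); C=im.reshape(-1,3)
near=(abs(W[:,0]-.5)<.04)&(abs(W[:,1]+.0715)<.04); sat=C.max(1).astype(int)-C.min(1)
for lo,hi,wh in((.178,.188,0),(.188,.196,1),(.222,.234,1),(.234,.245,0)):
    k=near&(W[:,2]>lo)&(W[:,2]<hi)
    if wh:k&=sat<50
    q=W[k]
    if len(q)<5: continue
    (c,sz,a)=cv2.minAreaRect((q[:,:2]*1000).astype(np.float32)); print(lo,len(q),q.mean(0).round(4),np.round(c,1),np.round(sz,1),round(a,1))
E
```

```text
{'clock': np.float64(18.1333), 'joints': array([ 0.551 ,  0.2221, -0.6251,  1.6468,  0.1332,  1.3173,  0.9834]), 'position': array([ 0.4981, -0.0723,  0.3356]), 'ee_rot': array([-0.8396,  1.4035,  0.841 ]), 'force': array([0.2747, 0.5919, 0.0315]), 'ft_torque': array([ 0.0272, -0.1223,  0.0175]), 'width': np.float64(0.9996)}
0.178 783 [ 0.4959 -0.0668  0.1841] [500.1 -68.6] [52.9 52.6] 62.1
0.188 677 [ 0.4987 -0.0688  0.1904] [500.5 -68.7] [40.8 39. ] 67.1
0.222 430 [ 0.4988 -0.0679  0.2278] [501.5 -69. ] [15.3 35. ] 61.7
0.234 197 [ 0.5011 -0.0694  0.2356] [501.  -69.4] [14. 14.] 62.5
```

View pics/w8.png

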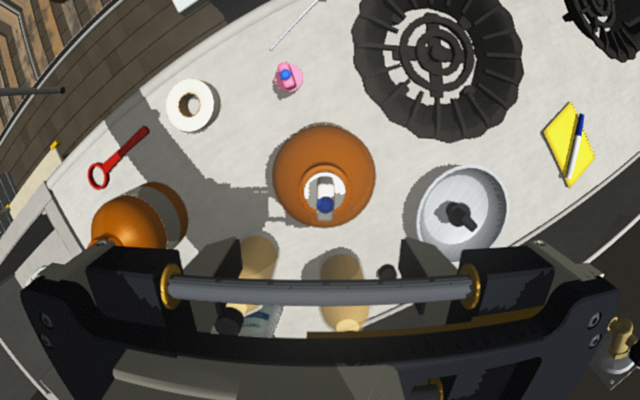

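The wrist view shows the white tab and blue cap at (324,190) in the finished jar, near the jaw centreline. The wrist and top measurements agree to about 1 mm.

```bash
python3 - <<'E'
from cell import arm
from h import *
s=arm.observe(); print(plan(s,[.5010,-.0692,.1975],61.7),R.from_rotvec(s["ee_rot"]).as_matrix().round(3))
E
```

```text
[array([ 0.1384, -0.0012,  0.004 ]), ('turn', 0.003)] [[-0.001 -0.882  0.471]
 [ 0.     0.471  0.882]
 [-1.     0.001 -0.   ]]
```

>>> move_arm(steps="0.02 -0.001 0.004 0 60; 0.05 -0.001 0.004 0 100; 0.08 -0.001 0.004 0 120; 0.105 -0.001 0.004 0 120; 0.122 -0.001 0.004 0 120; 0.132 -0.001 0.004 0 120; 0.138 -0.001 0.004 0 120; 0.138 -0.001 0.004 0 120; 0.138 -0.001 0.004 0 120; 0.138 -0.001 0.004 0 120")

```text
clock: 19.02
position: [0.5021, -0.0691, 0.1995]
ee_rot: [-0.843, 1.4, 0.841]
force: [-0.6, -0.7, -0.1]
width: 0.527
```

```bash
python3 - <<'E'
from cell import arm
from h import *
s=arm.observe(); print({k:np.round(s[k],4) for k in("clock","joints","position","force","width")},plan(s,[.5010,-.0692,.1975],61.7))
g=arm.get_image("wrist"); cv2.imwrite("pics/w9.png",g["img"])
E
```

```text
{'clock': np.float64(19.0167), 'joints': array([ 0.5095,  0.3371, -0.6087,  1.8568,  0.2251,  1.0144,  0.8903]), 'position': array([ 0.5021, -0.0691,  0.1995]), 'force': array([-0.6152, -0.6833, -0.0652]), 'width': np.float64(0.5267)} [array([ 0.002 ,  0.0009, -0.0006]), ('turn', 0.006)]
```

View pics/w9.png

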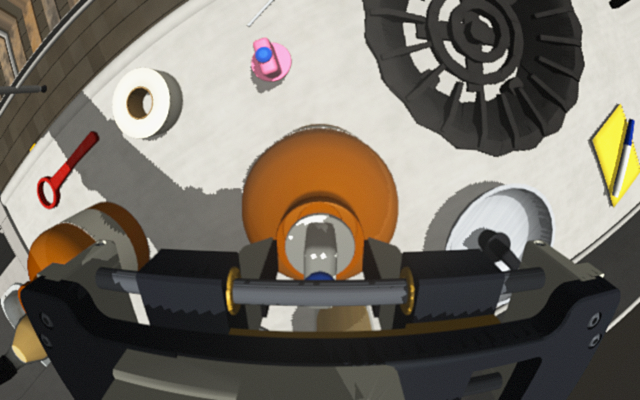

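The white tab sits centred between the fingers at (320,255). Closing.

>>> move_arm(steps="0.001 0.001 0 0 255; 0.001 0.001 0 0 255; 0.001 0.001 0 0 255; 0.001 0.001 0 0 255; 0.001 0.001 0 0 255; 0.001 0.001 0 0 255; 0.001 0.001 0 0 255; 0.001 0.001 0 0 255; 0.001 0.001 0 0 255; 0.001 0.001 0 0 255", squeeze=50)

```text
clock: 19.9
position: [0.5005, -0.0685, 0.1975]
ee_rot: [-0.843, 1.401, 0.843]
force: [0.6, 2.8, 0.6]
width: 0.174
```

>>> move_arm(steps="0 0 0 0.1 255; -0.0003 0 0 0.2 255; -0.0006 0 0 0.3 255; -0.0009 0 0 0.4 255; -0.0012 0 0 0.5 255; -0.0013 0 0 0.4 255; -0.0016 0 0 0.3 255; -0.0019 0 0 0.2 255; -0.0022 0 0 0.1 255; -0.0025 0 0 0 255")

```text
clock: 20.73
position: [0.5003, -0.0688, 0.1993]
ee_rot: [-0.846, 1.4, 0.847]
force: [2.6, 0.5, -5.7]
width: 0.173
```

>>> move_arm(steps="-0.0002 0 0 -0.1 255; -0.0005 0 0 -0.2 255; -0.0008 0 0 -0.3 255; -0.0011 0 0 -0.4 255; -0.0014 0 0 -0.5 255; -0.0015 0 0 -0.4 255; -0.0018 0 0 -0.3 255; -0.0021 0 0 -0.2 255; -0.0024 0 0 -0.1 255; -0.0027 0 0 0 255")

```text
clock: 21.57
position: [0.5003, -0.0688, 0.2021]
ee_rot: [-0.84, 1.403, 0.84]
force: [1.0, 1.1, -5.3]
width: 0.17
```

>>> move_arm(steps="-0.0003 0 0 0.1 255; -0.0006 0 0 0.2 255; -0.0009 0 0 0.3 255; -0.0012 0 0 0.4 255; -0.0015 0 0 0.5 255; -0.0016 0 0 0.4 255; -0.0019 0 0 0.3 255; -0.0022 0 0 0.2 255; -0.0025 0 0 0.1 255; -0.0028 0 0 0 255")

```text
clock: 22.4
position: [0.5003, -0.0689, 0.2049]
ee_rot: [-0.846, 1.4, 0.847]
force: [2.3, 0.9, -6.4]
width: 0.172
```

>>> move_arm(steps="-0.0003 0 0 -0.1 255; -0.0006 0 0 -0.2 255; -0.0009 0 0 -0.3 255; -0.0012 0 0 -0.4 255; -0.0015 0 0 -0.5 255; -0.0016 0 0 -0.4 255; -0.0019 0 0 -0.3 255; -0.0022 0 0 -0.2 255; -0.0025 0 0 -0.1 255; -0.0028 0 0 0 255")

```text
clock: 23.23
position: [0.5003, -0.0689, 0.2077]
ee_rot: [-0.84, 1.403, 0.84]
force: [2.3, 0.7, -6.7]
width: 0.173
```

>>> move_arm(steps="-0.0003 0 0 0.1 255; -0.0006 0 0 0.2 255; -0.0009 0 0 0.3 255; -0.0012 0 0 0.4 255; -0.0015 0 0 0.5 255; -0.0016 0 0 0.4 255; -0.0019 0 0 0.3 255; -0.0022 0 0 0.2 255; -0.0025 0 0 0.1 255; -0.0028 0 0 0 255")

```text
clock: 24.07
position: [0.5002, -0.0689, 0.2104]
ee_rot: [-0.846, 1.4, 0.847]
force: [1.5, 0.4, -4.8]
width: 0.174
```

>>> move_arm(steps="-0.0003 0 0 -0.1 255; -0.0006 0 0 -0.2 255; -0.0009 0 0 -0.3 255; -0.0012 0 0 -0.4 255; -0.0015 0 0 -0.5 255; -0.0016 0 0 -0.4 255; -0.0019 0 0 -0.3 255; -0.0022 0 0 -0.2 255; -0.0025 0 0 -0.1 255; -0.0028 0 0 0 255")

```text
clock: 24.9
position: [0.5003, -0.0689, 0.2133]
ee_rot: [-0.84, 1.403, 0.84]
force: [1.2, 0.7, -3.3]
width: 0.17
```

>>> move_arm(steps="-0.0003 0 0 0.1 255; -0.0006 0 0 0.2 255; -0.0009 0 0 0.3 255; -0.0012 0 0 0.4 255; -0.0015 0 0 0.5 255; -0.0016 0 0 0.4 255; -0.0019 0 0 0.3 255; -0.0022 0 0 0.2 255; -0.0025 0 0 0.1 255; -0.0028 0 0 0 255")

```text
clock: 25.73
position: [0.5003, -0.0689, 0.2163]
ee_rot: [-0.847, 1.4, 0.847]
force: [1.0, 0.7, -3.2]
width: 0.169
```

```bash
python3 - <<'E'
from cell import arm
from h import *
s=arm.observe(); print({k:np.round(s[k],4) for k in("clock","joints","position","force","ft_torque","width")})
g=arm.get_image("wrist"); cv2.imwrite("pics/w10.png",g["img"])
E
```

```text
{'clock': np.float64(25.7333), 'joints': array([ 0.5105,  0.3164, -0.6053,  1.8366,  0.2056,  1.0516,  0.9136]), 'position': array([ 0.5003, -0.0689,  0.2163]), 'force': array([ 0.9616,  0.6523, -3.2438]), 'ft_torque': array([ 0.1679, -0.4352, -0.1603]), 'width': np.float64(0.1689)}
```

View pics/w10.png

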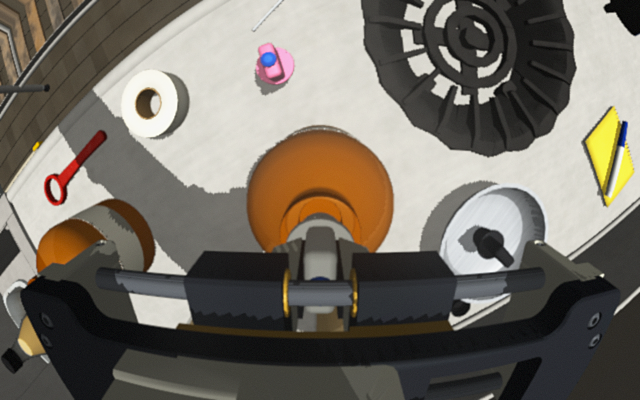

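The wrist view shows the white bung raised in the grip with the neck visible around (320,215) and the jar in place. Lifting out.

>>> move_arm(steps="-0.001 0 0 0.1 255; -0.002 0 0 0.1 255; -0.003 0 0 0 255; -0.004 0 0 -0.1 255; -0.006 0 0 -0.1 255; -0.008 0 0 0 255; -0.012 0 0 0 255; -0.016 0 0 0 255; -0.022 0 0 0 255; -0.034 0 0 0 255")

```text
clock: 26.62
position: [0.4998, -0.0687, 0.2505]
ee_rot: [-0.843, 1.402, 0.845]
force: [-0.3, 0.7, 0.4]
width: 0.168
```

>>> move_arm(steps="-0.02 0 0 0 255; -0.05 0 0 0 255; -0.075 0 0 0 255; -0.085 0 0 0 255; -0.085 0 0 0 255; -0.085 0 0 0 255")

```text
clock: 27.12
position: [0.5003, -0.0687, 0.3354]
ee_rot: [-0.844, 1.401, 0.843]
force: [-0.4, -0.1, -1.1]
width: 0.173
```

```bash
python3 - <<'E'
from cell import arm
from h import *
import pickle
s=arm.observe(); print({k:np.round(s[k],4) for k in("clock","joints","position","force","ft_torque","width")})
d={n:arm.get_image(n) for n in("wrist","scene","top")}
pickle.dump(d,open("d11.pkl","wb"))
for n in d: cv2.imwrite(f"pics/{n}11.png",d[n]["img"])
# fresh mouth/jar vs start
d0=pickle.load(open("d0.pkl","rb"))
for nm,dd in(("t0",d0),("now",d)):
    P=cloud(dd["top"]).reshape(-1,3)
    for j,c in(("fresh",(.441,-.382)),("ripe",(.5005,-.069))):
        k=(np.hypot(P[:,0]-c[0],P[:,1]-c[1])<.05)&(P[:,2]>.180)&(P[:,2]<.19); q=P[k]
        if len(q)>5: print(nm,j,len(q),np.round(cv2.minEnclosingCircle((q[:,:2]*1000).astype(np.float32)),1) if 0 else cv2.minEnclosingCircle((q[:,:2]*1000).astype(np.float32)))
P=cloud(d["wrist"],True).reshape(-1,3)
for j,c in(("fresh",(.441,-.382)),("ripe",(.5005,-.069))):
    k=(np.hypot(P[:,0]-c[0],P[:,1]-c[1])<.05)&(P[:,2]>.180)&(P[:,2]<.19); q=P[k]
    if len(q)>5: print("wrist",j,len(q),cv2.minEnclosingCircle((q[:,:2]*1000).astype(np.float32)))
print(plan(s,[.441,-.3815,.335]))
E
```

```text
{'clock': np.float64(27.1167), 'joints': array([ 0.5367,  0.2231, -0.6177,  1.6452,  0.1332,  1.3154,  0.9803]), 'position': array([ 0.5003, -0.0687,  0.3354]), 'force': array([-0.4371, -0.0831, -1.1273]), 'ft_torque': array([-0.0336, -0.1354, -0.019 ]), 'width': np.float64(0.1731)}
t0 fresh 150 ((440.6017761230469, -382.08880615234375), 27.426855087280273)
t0 ripe 140 ((501.4394836425781, -69.68502044677734), 27.839523315429688)
now fresh 175 ((439.47015380859375, -381.32421875), 27.559768676757812)
now ripe 30 ((480.0369567871094, -77.1534194946289), 10.849472999572754)
wrist fresh 90 ((419.45208740234375, -377.18798828125), 21.173124313354492)
wrist ripe 1385 ((501.111083984375, -69.99677276611328), 27.883651733398438)
[array([ 0.0005, -0.0941, -0.3041])]
```

View pics/scene11.png

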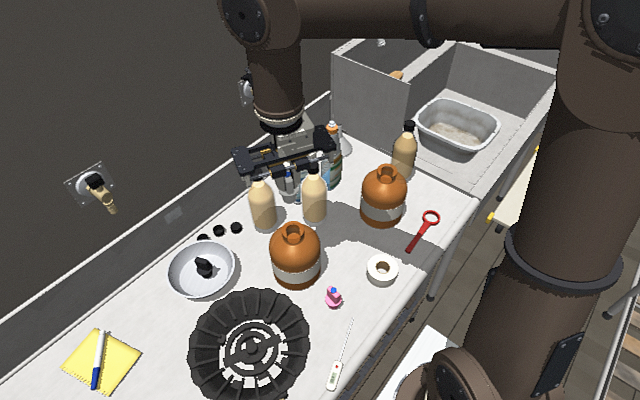

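View pics/wrist11.png

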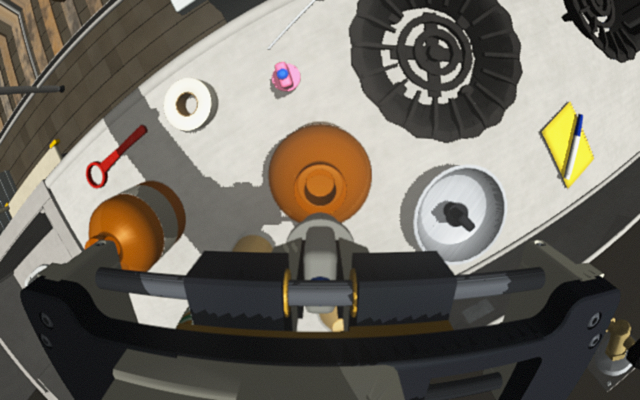

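The scene view shows both jars open and unmoved at (295,255) and (384,195), and the dark bung in the bowl at (204,267). The wrist view shows the white bung held at (322,265). Now to the fresh jar.

>>> move_arm(steps="0 -0.004 -0.012 0 255; 0 -0.012 -0.038 0 255; 0 -0.022 -0.072 0 255; 0 -0.033 -0.107 0 255; 0 -0.044 -0.142 0 255; 0 -0.055 -0.177 0 255; 0 -0.066 -0.212 0 255; 0 -0.077 -0.247 0 255; 0 -0.086 -0.278 0 255; 0 -0.091 -0.296 0 255")

```text
clock: 28.1
position: [0.4396, -0.3771, 0.3337]
ee_rot: [-0.838, 1.405, 0.841]
force: [0.9, 1.0, -1.1]
width: 0.176
```

>>> move_arm(steps="0 -0.003 -0.008 0 255; 0 -0.003 -0.008 0 255; 0 -0.003 -0.008 0 255; 0 -0.003 -0.008 0 255")

```text
clock: 28.43
position: [0.4418, -0.3791, 0.3355]
ee_rot: [-0.844, 1.4, 0.846]
force: [0.7, 0.1, -0.5]
width: 0.174
```

```bash
python3 - <<'E'
from cell import arm
from h import *
import pickle
s=arm.observe(); print({k:np.round(s[k],4) for k in("clock","joints","position","ee_rot","force","ft_torque","width")})
d={n:arm.get_image(n) for n in("wrist","scene")}
pickle.dump(d,open("d12.pkl","wb"))
for n in d: cv2.imwrite(f"pics/{n}12.png",d[n]["img"])
P=cloud(d["wrist"],True).reshape(-1,3); c=(.441,-.382)
k=(np.hypot(P[:,0]-c[0],P[:,1]-c[1])<.05)&(P[:,2]>.180)&(P[:,2]<.19); q=P[k]
print(len(q),cv2.minEnclosingCircle((q[:,:2]*1000).astype(np.float32)))
# held bung points
C=d["wrist"]["img"].reshape(-1,3).astype(int)
for lo,hi in((.29,.3),(.3,.315),(.315,.33),(.33,.34)):
    k=(np.hypot(P[:,0]-c[0],P[:,1]-c[1])<.04)&(P[:,2]>lo)&(P[:,2]<hi); q=P[k]
    if len(q)>5: print(lo,len(q),q.mean(0).round(4),q.min(0).round(4),q.max(0).round(4))
print(plan(s,[.441,-.3813,.25]))
E
```

```text
{'clock': np.float64(28.4333), 'joints': array([ 0.9367,  0.3374, -0.4437,  1.4783,  0.1448,  1.3591,  1.5701]), 'position': array([ 0.4418, -0.3791,  0.3355]), 'ee_rot': array([-0.8441,  1.3997,  0.8456]), 'force': array([ 0.7482,  0.0759, -0.451 ]), 'ft_torque': array([ 0.0992, -0.1104,  0.012 ]), 'width': np.float64(0.1738)}
1426 ((438.229736328125, -381.83636474609375), 27.99135398864746)
0.29 25 [ 0.4311 -0.375   0.2979] [ 0.4282 -0.3858  0.2959] [ 0.4388 -0.3666  0.2999]
0.3 78 [ 0.4299 -0.3735  0.3045] [ 0.4267 -0.3823  0.3001] [ 0.4366 -0.3664  0.3093]
0.315 766 [ 0.4297 -0.3733  0.3277] [ 0.4217 -0.394   0.3224] [ 0.4462 -0.3591  0.3298]
0.33 266 [ 0.4293 -0.3729  0.3364] [ 0.4235 -0.3892  0.33  ] [ 0.44   -0.3597  0.34  ]
[array([ 0.0855, -0.0003, -0.0025])]
```

View pics/wrist12.png

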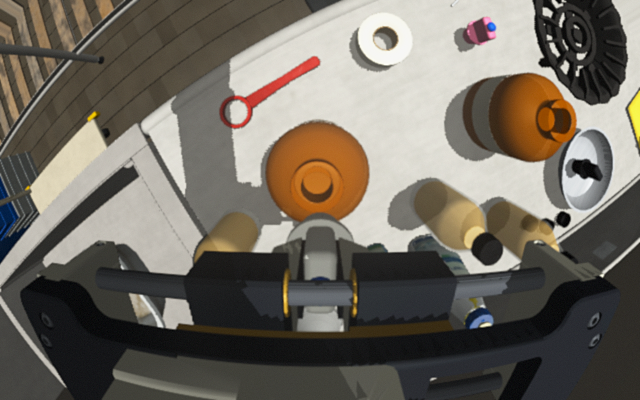

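View pics/scene12.png

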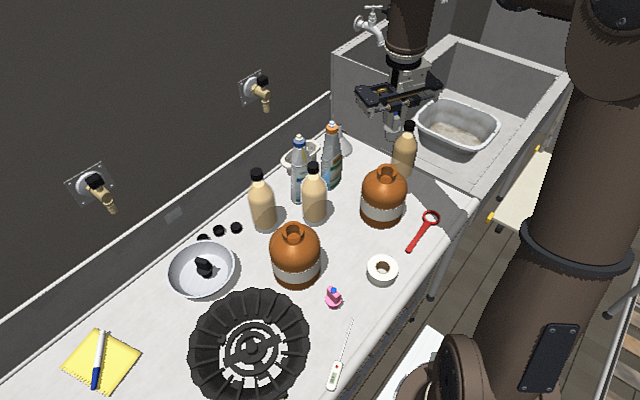

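The wrist view shows the white bung at (320,250) just above the fresh mouth at (317,182). The estimates of the mouth differ by about 3 mm in x, so I'll cross-check with mouth-to-mouth differences in the fixed cameras.

```bash
python3 - <<'E'
from cell import arm
from h import *
import pickle
s=arm.observe(); print(s["clock"],s["position"].round(4))
d={n:arm.get_image(n) for n in("wrist","scene","top")}
pickle.dump(d,open("d13.pkl","wb"))
def lip(G,c,fish=False):
    P=cloud(G,fish).reshape(-1,3); c=np.array(c,float)
    for lo,hi in((.180,.190),):
        k=(np.hypot(P[:,0]-c[0],P[:,1]-c[1])<.035)&(P[:,2]>lo)&(P[:,2]<hi); q=P[k][:,:2]
        (m,r)=cv2.minEnclosingCircle((q*1000).astype(np.float32)); 
        return len(q),np.round(m,1),round(r,1)
for f in("d0","d7","d11","d13"):
    D=pickle.load(open(f+".pkl","rb"))
    for n in D:
        if n in("s",):continue
        for j,c in(("fresh",(.44,-.382)),("ripe",(.5005,-.069))):
            try: print(f,n,j,*lip(D[n],c,n=="wrist"))
            except Exception as e: pass
cv2.imwrite("pics/top13.png",d["top"]["img"])
E
```

```text
28.5333 [ 0.4418 -0.3794  0.3358]
d0 scene fresh 128 [ 436.8 -380. ] 28.8
d0 scene ripe 180 [499.7 -68.1] 28.2
d0 top fresh 150 [ 440.6 -382.1] 27.4
d0 top ripe 140 [501.4 -69.7] 27.8
d0 wrist fresh 0 [0. 0.] 0.0
d0 wrist ripe 0 [0. 0.] 0.0
d7 scene fresh 153 [ 435.3 -378.7] 28.2
d7 scene ripe 185 [500.  -67.4] 27.8
d7 wrist fresh 0 [0. 0.] 0.0
d7 wrist ripe 0 [0. 0.] 0.0
d11 wrist fresh 90 [ 419.5 -377.2] 21.2
d11 wrist ripe 1385 [501.1 -70. ] 27.9
d11 scene fresh 178 [ 435.7 -378.2] 29.6
d11 scene ripe 250 [500.  -68.9] 28.7
d11 top fresh 175 [ 439.5 -381.3] 27.6
d11 top ripe 30 [480.  -77.2] 10.8
d13 wrist fresh 1420 [ 438.3 -381.7] 28.0
d13 wrist ripe 756 [501.2 -70.6] 28.5
d13 scene fresh 176 [ 435.6 -379.6] 28.4
d13 scene ripe 253 [499.5 -68.1] 28.0
d13 top fresh 0 [0. 0.] 0.0
d13 top ripe 174 [501.9 -69.7] 27.5
```

View pics/top13.png

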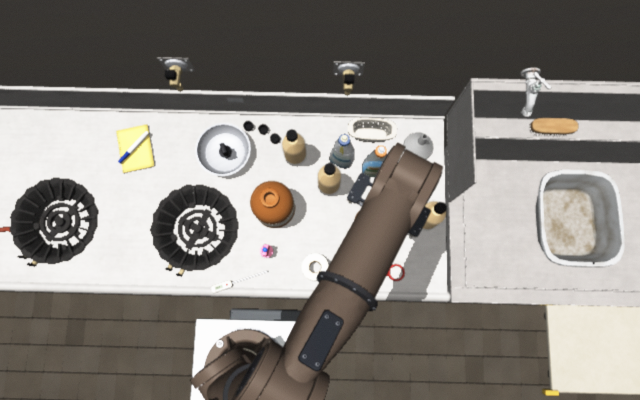

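The same-image mouth-to-mouth differences from all three cameras agree within 1 mm and put the fresh mouth at TCP (0.438, -0.380), so I'll shift there before going down.

>>> move_arm(steps="0.01 0.003 -0.003 0 255; 0.035 0.003 -0.003 0 255; 0.06 0.003 -0.003 0 255; 0.08 0.003 -0.003 0 255; 0.093 0.003 -0.003 0 255; 0.1 0.003 -0.003 0 255; 0.103 0.003 -0.003 0 255; 0.103 0.003 -0.003 0 255; 0.103 0.003 -0.003 0 255")

```text
clock: 29.43
position: [0.4372, -0.3827, 0.2333]
ee_rot: [-0.844, 1.401, 0.842]
force: [-0.8, 0.6, -1.1]
width: 0.174
```

```bash
python3 - <<'E'
from cell import arm
from h import *
s=arm.observe(); print({k:np.round(s[k],4) for k in("clock","joints","position","ee_rot","force","ft_torque","width")},plan(s,[.438,-.3803,.214]))
g=arm.get_image("scene"); w=arm.get_image("wrist")
cv2.imwrite("pics/s14.png",np.hstack([cv2.resize(g["img"][110:210,330:430],(400,400),interpolation=cv2.INTER_CUBIC),cv2.resize(w["img"][150:270,260:380],(400,400),interpolation=cv2.INTER_CUBIC)]))
E
```

```text
{'clock': np.float64(29.4333), 'joints': array([ 0.9414,  0.3975, -0.4352,  1.6472,  0.1811,  1.1359,  1.5425]), 'position': array([ 0.4372, -0.3827,  0.2333]), 'ee_rot': array([-0.8435,  1.4009,  0.8419]), 'force': array([-0.8304,  0.6378, -1.0662]), 'ft_torque': array([ 0.0564, -0.1987,  0.0233]), 'width': np.float64(0.1736)} [array([0.0193, 0.0004, 0.0025])]
```

View pics/s14.png

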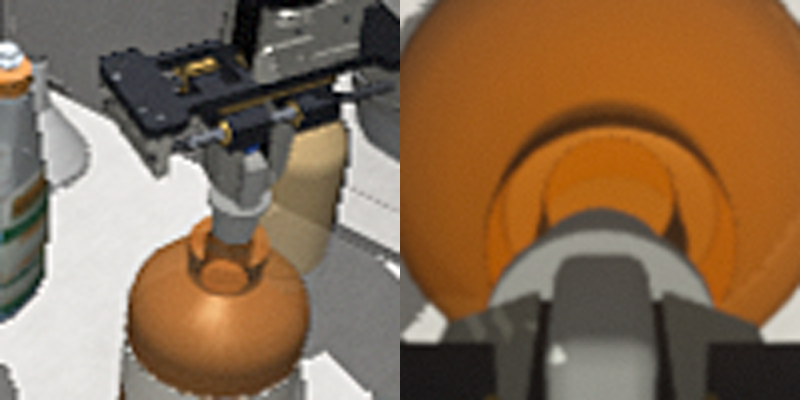

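Left crop: the stem tip is over the mouth at (232,240). Right crop: the mouth centre (612) is about 12 px right of the flange centre (600), which matches the computed +2.5 mm along the tool's z axis.

>>> move_arm(steps="0 0 0.0015 0 255; 0 0 0.0025 0 255; 0.003 0 0.0025 0 255; 0.006 0 0.0025 0 255; 0.009 0 0.0025 0 255; 0.012 0 0.0025 0 255; 0.012 0 0.0025 0 255")

```text
clock: 30.12
position: [0.4376, -0.3803, 0.2198]
ee_rot: [-0.842, 1.402, 0.843]
force: [-1.4, -0.6, -0.3]
width: 0.173
```

```bash
python3 - <<'E'
from cell import arm
from h import *
s=arm.observe(); print({k:np.round(s[k],4) for k in("clock","joints","position","ee_rot","force","ft_torque","width")},plan(s,[.438,-.3803,.214]))
g=arm.get_image("scene"); w=arm.get_image("wrist")
cv2.imwrite("pics/s15.png",np.hstack([cv2.resize(g["img"][110:210,330:430],(400,400),interpolation=cv2.INTER_CUBIC),cv2.resize(w["img"][150:270,260:380],(400,400),interpolation=cv2.INTER_CUBIC)]))
E
```

```text
{'clock': np.float64(30.1167), 'joints': array([ 0.9363,  0.408 , -0.4338,  1.667 ,  0.1876,  1.1091,  1.5325]), 'position': array([ 0.4376, -0.3803,  0.2198]), 'ee_rot': array([-0.8421,  1.4021,  0.8435]), 'force': array([-1.4117, -0.5912, -0.3442]), 'ft_torque': array([-0.028 , -0.0357,  0.0023]), 'width': np.float64(0.1726)} [array([ 0.0058, -0.0003,  0.0002])]
```

View pics/s15.png

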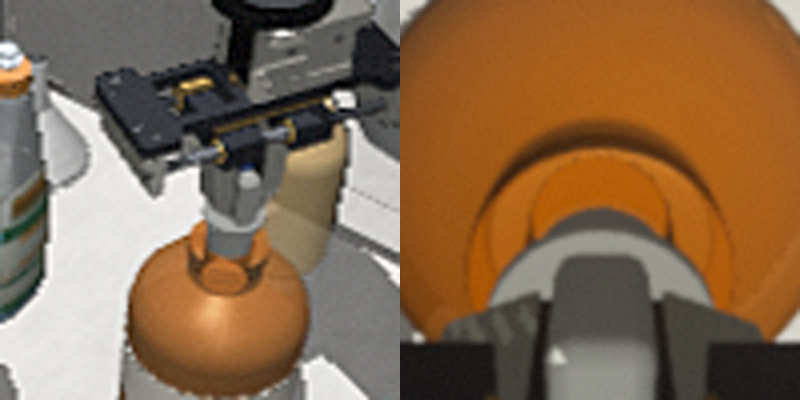

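The mouth and flange are now concentric (601 and 600 in the right crop). The stem is entering the neck with almost no force.

>>> move_arm(steps="0.002 0 0 0 255; 0.004 0 0 0 255; 0.006 0 0 0 255; 0.0075 0 0 0 255; 0.0075 0 0 0 255")

```text
clock: 30.63
position: [0.4377, -0.3805, 0.2138]
ee_rot: [-0.843, 1.402, 0.842]
force: [-3.1, 0.4, 4.1]
width: 0.173
```

>>> move_arm(steps="0.0005 0 0 0.1 255; 0.001 0 0 0.2 255; 0.0015 0 0 0.3 255; 0.002 0 0 0.4 255; 0.0025 0 0 0.5 255; 0.003 0 0 0.4 255; 0.0035 0 0 0.3 255; 0.004 0 0 0.2 255; 0.0045 0 0 0.1 255; 0.005 0 0 0 255")

```text
clock: 31.47
position: [0.4377, -0.3805, 0.209]
ee_rot: [-0.846, 1.401, 0.845]
force: [-4.7, 1.0, 10.0]
width: 0.173
```

>>> move_arm(steps="0.0005 0.0005 0 -0.1 255; 0.001 0.0005 0 -0.2 255; 0.0015 0.0005 0 -0.3 255; 0.002 0.0005 0 -0.4 255; 0.0025 0.0005 0 -0.5 255; 0.003 0.0005 0 -0.4 255; 0.0035 0.0005 0 -0.3 255; 0.004 0.0005 0 -0.2 255; 0.0045 0.0005 0 -0.1 255; 0.005 0.0005 0 0 255")

```text
clock: 32.3
position: [0.4376, -0.3805, 0.2042]
ee_rot: [-0.84, 1.403, 0.838]
force: [-3.4, 2.4, 8.5]
width: 0.173
```

```bash
python3 - <<'E'
from cell import arm
from h import *
s=arm.observe(); print({k:np.round(s[k],4) for k in("clock","joints","position","ee_rot","force","ft_torque","width")})
E
```

```text
{'clock': np.float64(32.3), 'joints': array([ 0.9326,  0.4202, -0.4293,  1.6895,  0.1955,  1.0732,  1.5208]), 'position': array([ 0.4376, -0.3805,  0.2042]), 'ee_rot': array([-0.8403,  1.4031,  0.8381]), 'force': array([-3.4376,  2.413 ,  8.5141]), 'ft_torque': array([0.6111, 0.7039, 0.3933]), 'width': np.float64(0.1727)}
```

>>> move_arm(steps="0.0005 0.0005 0 0.1 255; 0.001 0.0005 0 0.2 255; 0.0015 0.0005 0 0.3 255; 0.002 0.0005 0 0.4 255; 0.0025 0.0005 0 0.5 255; 0.003 0.0005 0 0.4 255; 0.0035 0.0005 0 0.3 255; 0.004 0.0005 0 0.2 255; 0.0045 0.0005 0 0.1 255; 0.005 0.0005 0 0 255")

```text
clock: 33.13
position: [0.4376, -0.3805, 0.1996]
ee_rot: [-0.848, 1.4, 0.844]
force: [-2.9, 1.7, 8.4]
width: 0.171
```

>>> move_arm(steps="0.0003 0 0 -0.1 255; 0.0006 0 0 -0.2 255; 0.0009 0 0 -0.3 255; 0.0012 0 0 -0.4 255; 0.0015 0 0 -0.5 255; 0.0018 0 0 -0.4 255; 0.002 0 0 -0.3 255; 0.0022 0 0 -0.2 255; 0.0024 0 0 -0.1 255; 0.0026 0 0 0 255")

```text
clock: 33.97
position: [0.4376, -0.3804, 0.197]
ee_rot: [-0.841, 1.403, 0.838]
force: [-4.6, 2.3, 13.2]
width: 0.167
```

>>> move_arm(steps="0.0003 0 0 0.1 255; 0.0006 0 0 0.2 255; 0.0009 0 0 0.3 255; 0.0011 0 0 0.4 255; 0.0013 0 0 0.5 255; 0.0015 0 0 0.4 255; 0.0016 0 0 0.3 255; 0.0017 0 0 0.2 255; 0.0018 0 0 0.1 255; 0.0018 0 0 0 255")

```text
clock: 34.8
position: [0.4378, -0.3806, 0.1967]
ee_rot: [-0.848, 1.4, 0.842]
force: [-6.3, 3.3, 23.6]
width: 0.174
```

```bash
python3 - <<'E'
from cell import arm
from h import *
s=arm.observe(); print({k:np.round(s[k],4) for k in("clock","joints","position","ee_rot","force","ft_torque","width")})
g=arm.get_image("scene"); w=arm.get_image("wrist")
cv2.imwrite("pics/s16.png",np.hstack([cv2.resize(g["img"][110:210,330:430],(400,400),interpolation=cv2.INTER_CUBIC),cv2.resize(w["img"][150:270,260:380],(400,400),interpolation=cv2.INTER_CUBIC)]))
E
```

```text
{'clock': np.float64(34.8), 'joints': array([ 0.932 ,  0.4261, -0.4286,  1.7006,  0.2   ,  1.0547,  1.5245]), 'position': array([ 0.4378, -0.3806,  0.1967]), 'ee_rot': array([-0.8477,  1.3997,  0.8421]), 'force': array([-6.3194,  3.2979, 23.6027]), 'ft_torque': array([ 0.8521,  1.4184, -0.8331]), 'width': np.float64(0.174)}
```

View pics/s16.png

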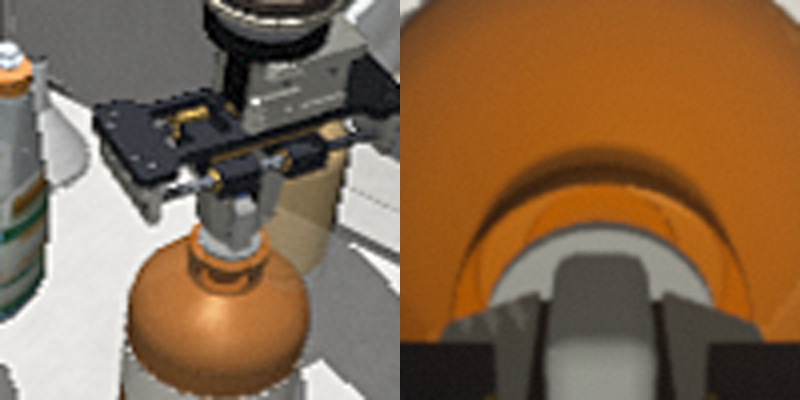

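The force rose to 24 N with no further travel, and the flange lies on the lip in both crops, so it looks seated. I'll give one more small twist under pressure and then release.

>>> move_arm(steps="0.0002 0 0 -0.1 255; 0.0002 0 0 -0.2 255; 0.0002 0 0 -0.3 255; 0.0002 0 0 -0.4 255; 0.0002 0 0 -0.3 255; 0.0002 0 0 -0.2 255; 0.0002 0 0 -0.1 255; 0.0002 0 0 0 255; 0 0 0 0 255; -0.0005 0 0 0 255")

```text
clock: 35.73
position: [0.4378, -0.3805, 0.1968]
ee_rot: [-0.844, 1.401, 0.839]
force: [-3.5, 0.8, 13.9]
width: 0.17
```

>>> move_arm(steps="-0.0015 0 0 0 200; -0.0015 0 0 0 180; -0.0015 0 0 0 160; -0.0015 0 0 0 140; -0.0015 0 0 0 120; -0.0015 0 0 0 100; -0.0015 0 0 0 80; -0.0015 0 0 0 60; -0.0015 0 0 0 60; -0.0015 0 0 0 60")

```text
clock: 36.57
position: [0.4372, -0.3798, 0.1957]
ee_rot: [-0.843, 1.401, 0.843]
force: [0.0, -0.4, 0.8]
width: 0.758
```

>>> move_arm(steps="-0.01 0 0 0 60; -0.03 0 0 0 60; -0.06 0 0 0 60; -0.09 0 0 0 60; -0.12 0 0 0 60; -0.135 0 0 0 60; -0.14 0 0 0 60; -0.14 0 0 0 60; -0.14 0 0 0 60")

```text
clock: 37.32
position: [0.4368, -0.3797, 0.335]
ee_rot: [-0.842, 1.402, 0.843]
force: [0.1, -0.1, -0.1]
width: 0.763
```

```bash
python3 - <<'E'
from cell import arm
from h import *
import pickle
s=arm.observe(); print({k:np.round(s[k],4) for k in("clock","joints","position","ee_rot","force","ft_torque","width")})
d={n:arm.get_image(n) for n in("wrist","scene")}; pickle.dump(d,open("d17.pkl","wb"))
g=d["wrist"]; im=g["img"]; W=cloud(g,True).reshape(-1,3); C=im.reshape(-1,3)
near=(abs(W[:,0]-.438)<.04)&(abs(W[:,1]+.381)<.04); sat=C.max(1).astype(int)-C.min(1)
for lo,hi,wh in((.178,.188,0),(.188,.196,1),(.222,.234,1),(.234,.245,0)):
    k=near&(W[:,2]>lo)&(W[:,2]<hi)
    if wh:k&=sat<60
    q=W[k]
    if len(q)<5: continue
    (c,sz,a)=cv2.minAreaRect((q[:,:2]*1000).astype(np.float32)); print(lo,len(q),q.mean(0).round(4),"zmed",np.median(q[:,2]).round(4),np.round(c,1),np.round(sz,1),round(a,1))
cv2.imwrite("pics/s17.png",np.hstack([cv2.resize(d["scene"]["img"][110:210,330:430],(400,400),interpolation=cv2.INTER_CUBIC),cv2.resize(im[130:250,250:370],(400,400),interpolation=cv2.INTER_CUBIC)]))
E
```

```text
{'clock': np.float64(37.3167), 'joints': array([ 0.9408,  0.331 , -0.4391,  1.4875,  0.142 ,  1.3556,  1.5751]), 'position': array([ 0.4368, -0.3797,  0.335 ]), 'ee_rot': array([-0.8422,  1.4018,  0.8434]), 'force': array([ 0.0569, -0.0557, -0.1168]), 'ft_torque': array([ 0.0566, -0.196 ,  0.0117]), 'width': np.float64(0.7635)}
0.178 800 [ 0.4325 -0.3788  0.1842] zmed 0.1843 [ 437.5 -380.8] [54.1 52.1] 66.9
0.188 697 [ 0.4359 -0.3806  0.1898] zmed 0.1897 [ 437.5 -380.6] [40.9 38.7] 63.9
0.222 441 [ 0.4367 -0.3799  0.2276] zmed 0.2274 [ 438.5 -381. ] [14.7 34.9] 61.9
0.234 163 [ 0.4386 -0.3815  0.2352] zmed 0.2352 [ 438.4 -381.9] [13.7 12.7] 30.4
```

View pics/s17.png

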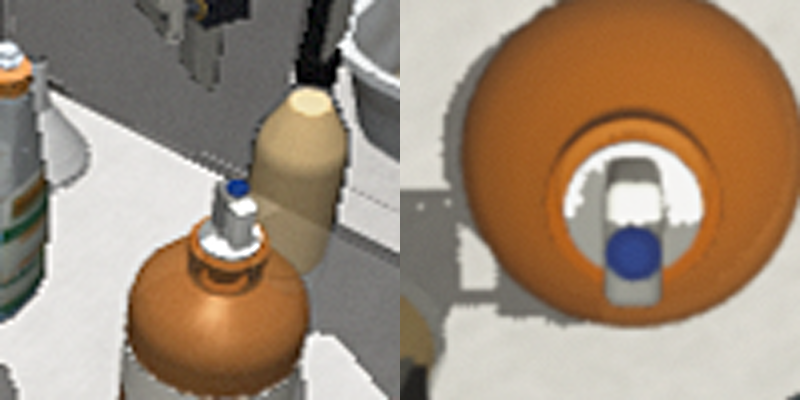

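The vented bung is seated. Flange top 0.190 m and tab top 0.228 m match its original seated heights, and it is concentric and upright. Last look at the whole scene.

>>> move_arm(steps="-0.03 0 0 0 60; -0.06 0 0 0 60; -0.08 0 0 0 60; -0.08 0 0 0 60; -0.08 0 0 0 60; -0.08 0 0 0 60")

```text
clock: 37.92
position: [0.4367, -0.3797, 0.414]
ee_rot: [-0.841, 1.402, 0.845]
force: [-0.9, 0.1, -0.6]
width: 0.765
```

```bash
python3 - <<'E'
from cell import arm
from h import *
import pickle
d={n:arm.get_image(n) for n in("scene",)}; d0=pickle.load(open("d0.pkl","rb"))
cv2.imwrite("pics/s18.png",d["scene"]["img"])
for nm,D in(("t0",d0),("end",d)):
    P=cloud(D["scene"]).reshape(-1,3)
    for j,c,z in(("fresh",(.44,-.382),.185),("ripe",(.5,-.069),.185),("bA",(.475,-.54),.222),("bB",(.57,-.24),.222),("bC",(.66,-.13),.222)):
        k=(np.hypot(P[:,0]-c[0],P[:,1]-c[1])<.045)&(abs(P[:,2]-z)<.006); q=P[k]
        print(nm,j,len(q),q.mean(0).round(4) if len(q) else "")
print(arm.observe()["force"].round(2))
E
```

```text
t0 fresh 152 [ 0.4326 -0.3695  0.1855]
t0 ripe 222 [ 0.4945 -0.0616  0.1861]
t0 bA 71 [ 0.4754 -0.5506  0.2207]
t0 bB 96 [ 0.5807 -0.2379  0.2212]
t0 bC 98 [ 0.677  -0.1271  0.2213]
end fresh 156 [ 0.4324 -0.3697  0.1858]
end ripe 263 [ 0.4986 -0.067   0.184 ]
end bA 74 [ 0.4748 -0.5498  0.221 ]
end bB 96 [ 0.5805 -0.2383  0.2211]
end bC 101 [ 0.6768 -0.127   0.2209]
[ 0.03  0.8  -0.66]
```

View pics/s18.png

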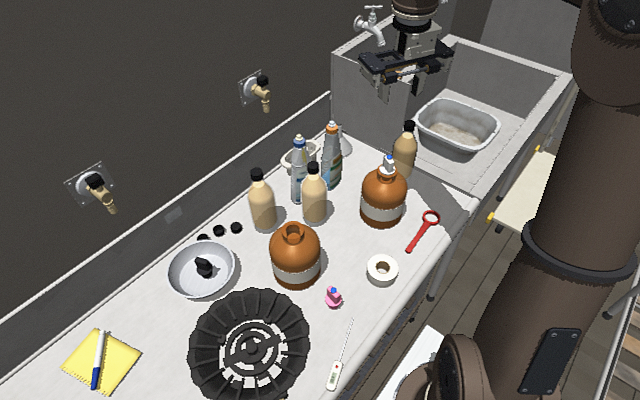

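The final view shows the white bung upright in the fresh jar at (388,165), the finished jar open at (294,235), and the dark bung standing in the bowl at (204,267). The bottles haven't moved and the gripper is clear.

```bash
python3 -c "
from cell import arm
print(arm.sign_off())"
```

```text
the job is handed in; nothing more can be done
None
```

The job is done and handed in at about 38 s of the 72 s allowed; `sign_off` gives no verdict.

- **Solid bung:** I twisted it out of the fresh jar with 7 N or less of pull at each reading. It is standing upright near the centre of the rinse bowl.
- **Vented bung:** I worked it out of the finished jar the same way and pressed it into the fresh jar with twisting, up to about 24 N. Its flange top is at 0.190 m and its tab top at 0.228 m, matching its seated heights at the start to within 1 mm.
- **Jars and bottles:** The finished jar is open. The lip of the fresh jar and the bottle caps read within 1 mm of where they started in the fixed camera. The finished jar's lip read within about 1 mm after its bung came out. My last average for that lip isn't comparable, because the bung no longer hides part of it.
- **Disagreement:** Estimates of the fresh mouth's x position differed by about 3 mm before insertion, the wrist camera after its half turn being the odd one out. I settled it with mouth-to-mouth differences from all three cameras. The jar may have shifted about 1 mm while the solid bung was being pulled.

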